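Reload the tear-tape unwinder and hold its tension arm for threading

ROBOT

A 6-joint arm with a two-finger parallel gripper is mounted at the origin on a cart in front of the work surface, level with it; the furniture and walls round the work are solid. World frame = base frame: x ahead of the robot, y to its left, z up, the work surface at z = 0. Lengths are in m, angles in rad, forces in N, time in s.
With the tool pointing down it reaches from about 0.3 to 0.875 m from the base axis. Payload 6.4 kg.
Tool frame: the origin (TCP) lies at the very end of the fingers, on their centre line; the grasp point (between the pads) lies 19 mm behind it (arm.grasp_offset is the distance from the TCP to the grasp point, in m); z points along the fingers, y is the direction in which the jaws open and shut (so a half turn about z gives the same grasp; the last joint's range is limited). The gripper opens to 88 mm and grips with 3 to 60 N. Pads are 18 mm wide; open, the fingers measure 123 mm over their backs; the gripper's body (75 mm by 187 mm) begins 45 mm behind the grasp point.
Start: joints at [0.96, 0.181, 1.607, -0, 1.354, -0.206], TCP at [0.226, 0.529, 0.239] pointing down, gripper open.
Joint ranges: [-2.99, 2.99], [-0.89, 2.07], [0.3, 2.58], [-1.14, 4.28], [0, 2.63], [-3.12, 3.12]. Speed limits (rad/s): [2.57, 2.57, 3.01, 3.14, 3.14, 3.14].

INTERFACE

Orientations are given as a unit quaternion [w, x, y, z].
In Python, from workcell import arm gives the robot as it stands.
- The arm moves only by the tool jog_arm, never from a script. Its argument "increments" is a list of rows, each a list of 3 entries, a list of its own where there are three numbers: the closure in counts, from 0 (fully open) to 255 (shut), then the shift along the tool's x, y, z as a fraction of full scale, then the turn about the tool's z as a fraction of full scale. A call has exactly 5 rows; each row is the pose to reach, as a shift and turn from the pose commanded when the call began, along the tool's axes at that moment, turning the shorter way round; what a row does not reach only later rows make up. Full scale, the value 1, is 0.5 m for a shift and pi rad for a turn. A row lasts 1/12 s, in which the tool goes at most 41.7 mm and 7.16 degrees, less where a joint would pass 70% of its speed; a pose out of reach is approached as far as the arm can. A call with a number of a shift or a turn outside -1 to 1 is refused whole. A call with a gripper value outside its range is refused whole. The fingers move at their own pace and stop on an object; "grip_force" is the grip in N (left out, the last holds). Time passes only in rows, so rows that repeat a pose let the fingers close, or fill a call up. It gives the time, the measured TCP pose, the force and the opening at its end, in the units of the state.
- arm.observe(): the state, without advancing time (a new reading comes with each control period).
- arm.camera(name): name is "side" or "top" or "wrist"; returns a dict with "image" (480x640x3 uint8, blue, green, red), "vertical_fov" (degrees; the focal length in pixels is half the picture's height over the tangent of half this angle, whatever the lens; pixels are square), "cx", "cy" (the principal point, pixels), "position" and "orientation" of the camera in the world. Camera axes: x right, y down, z forward; pixel columns grow to the right and rows downward; lengths in m; the calibration is good to about 2 mm. A picture is of the moment at which its call begins. There is no depth.
- arm.job_done(): hands the job in, once; it reports no verdict.
The state is a dict: "time": time; "joint_positions": joint angles; "qd": joint speeds; "joint_torque": joint torques, N m; "position": TCP position; "tcp_rot": TCP orientation; "ft_force": force on the tool from outside, world axes, zero at the start; "moment": the same for the moment, N m; "finger_gap": opening from 0.0 (shut) to 1.0 (fully open).
Only numpy, scipy, OpenCV 4.12 (cv2) and the standard library are available. Lean on these libraries where they do the work, as an engineer would, in place of code of your own. Each camera call takes 0.05 s, during which the arm holds its last target.

TASK

Reload the tear-tape unwinder: put the full red reel on the spindle, all the way down, and fold the yellow catch on the spindle top flat over it so that the reel cannot climb off. Then swing the sprung tension arm by its black knob all the way round against its far stop and finish while holding it there against the spring, so that a colleague can thread the tape. Leave the empty white core, the hexagon key and the label box where they are.

Things in the scene. Friction and masses are not known exactly. Their poses are not given: they have to be found in the camera images.
- reel_mid (a point): centre (half-way up) of the full tear-tape reel: a flat-ended red coil on a white core, outside diameter 58 mm, height 40 mm, about 75 to 155 g, with a 21 mm bore right through; it stands loose on the worktop with the bore upright (z axis = bore). Both ends are alike.
- unwinder: the tape unwinder: a grey painted plate, 150 x 312 mm, top 14 mm above the worktop, that does not move; origin at the centre of its underside, z up, y along the plate's length (spindle at the +y end, tension arm at the -y end), x the way the yellow catch folds. Nothing on it stands higher than 89 mm.
- spindle_home (a point): fixed point on the spindle axis where the reel's centre lies when the reel is fully down (40 mm above the worktop); axes as the unwinder's. The spindle is an upright 16 mm steel shaft on a 52 mm seat disc whose top is 20 mm above the worktop; the top of a seated reel is at 60 mm.
- catch_pivot (a point): hinge of the yellow catch, on the spindle axis 66 mm above the worktop, same axes as spindle_home (hinge along y). The catch is a 14 mm wide, 7 mm thick blade that reaches 20 mm from the hinge; upright its top is 86 mm above the worktop (26 mm above the top of a seated reel) and it passes through the reel's bore, so hold the reel near its top.
- catch (a joint): angle of the yellow catch: about 0 upright, grows as it is pushed over towards the +x side of spindle_home, 1.57 lying flat just over the reel's top face. Light friction, it stays where it is left; a reel that is not fully down blocks it.
- tension_knob (a point): centre of the black knob on the end of the tension arm, 73 mm above the worktop: an upright grip 16 mm in diameter from 57 to 89 mm, 105 mm from the arm's pivot. Below the knob is the arm, a dark cage of two plates (18 mm wide, its upper face 53 mm above the worktop) with white rollers. Fixed rollers and stop posts beside it end below 59 mm.
- tension_pivot (a point): point on the arm's fixed, vertical pivot axis (dark round cap with a coil spring below it, top 86 mm above the worktop)
- tension_arm (a joint): angle of the tension arm: 0 at rest against its rubber post, grows clockwise as seen from above as the knob is swung away from rest, 1.047 at the far stop (rubber-sleeved post). A spring drives it back to 0 as soon as it is let go; at the knob it takes about 2 N at first and 6.5 N at the stop.
- empty_core: spent reel core, a bystander: white tube 29 mm in diameter, 40 mm high, standing on end; origin at the centre of its underside
- hex_key: bystander: black hexagon key, 31 x 93 x 6 mm, lying flat; origin at the centre of its underside
- label_box: bystander: pale carton, 62 x 92 x 35 mm; origin at the centre of its underside
Things that resemble listed ones, but are neither listed nor needed, are in the scene too. Of the things like the part that bears reel_mid, leave any that is turquoise; of the rest the smaller one is meant.

How it is judged:
By the outcome, as a careful person would: the job done as asked, in the order asked, and still so for the second after the job is handed in, while the arm keeps its last pose, push and grip.
It also fails if it takes over 61 s, if anything falls off the work surface, if the arm or the gripper's body presses on something with over 40 N, if the wrist force passes 120 N, or if a joint passes its speed limit or range.

## Working session

There is one attempt and no reset: what is moved stays moved. The work goes in short steps, Python scripts to look and compute and a tool call to move; the robot and the scene stay as the last step left them, time stands still between calls to the robot, and variables do not carry over. Pictures are saved under pics/ and viewed, and the job is handed in when it is done.

Besides the shell and the picture viewer there is one more tool, called after "Call:" by a JSON object that holds its "name" and its "arguments", one argument or row to a line. jog_arm: Moves the arm, as the interface text tells. Its arguments: {"type":"object","properties":{"increments":{"type":"array","items":{"type":"array"}},"grip_force":{"type":"number"}},"required":["increments"]}

```bash
mkdir -p pics; ls; python3 - <<'E'
from workcell import arm
import cv2,json
print(arm.observe())
for n in("side","top","wrist"):
    c=arm.camera(n); cv2.imwrite(f"pics/a_{n}.png",c["image"]); print(n,{k:v for k,v in c.items() if k!="image"})
E
```

```text
pics
{'time': 0.0, 'joint_positions': array([ 9.59669616e-01,  1.81541525e-01,  1.60796663e+00,  3.56402541e-05,
        1.35378811e+00, -2.06299944e-01]), 'qd': array([0.00107582, 0.00121335, 0.00082154, 0.00020703, 0.00018231,
       0.00274903]), 'joint_torque': array([-3.43927331e-05, -4.33865583e+01, -3.41852868e+01,  7.00694555e-02,
        3.87062738e-02, -1.47531864e-04]), 'position': array([0.22614191, 0.52810472, 0.23782986]), 'tcp_rot': array([-3.54498178e-04,  2.01037726e-01,  9.79583129e-01, -7.74730418e-04]), 'ft_force': array([-0.28210307, -0.16115031,  0.16041981]), 'moment': array([ 0.00503606,  0.0189068 , -0.00041294]), 'finger_gap': 1.001354472423765}
side {'vertical_fov': 55.142942642665446, 'cx': 323.2955402572791, 'cy': 237.50737517922175, 'position': array([0.57533519, 0.94752002, 0.51331052]), 'orientation': array([-0.0132903 ,  0.01036207,  0.84049637, -0.54155503])}
top {'vertical_fov': 56.150718151149455, 'cx': 322.1840742282737, 'cy': 240.64552337720664, 'position': array([ 0.41641872, -0.01699512,  1.06692569]), 'orientation': array([ 0.04651055, -0.69743678,  0.71403836, -0.03959718])}
wrist {'vertical_fov': 65.66418951857426, 'cx': 319.43012764236056, 'cy': 236.52224568518463, 'position': array([0.16370101, 0.55633439, 0.38350241]), 'orientation': array([0.11213627, 0.82715173, 0.54577622, 0.07330609])}
```

View pics/a_side.png

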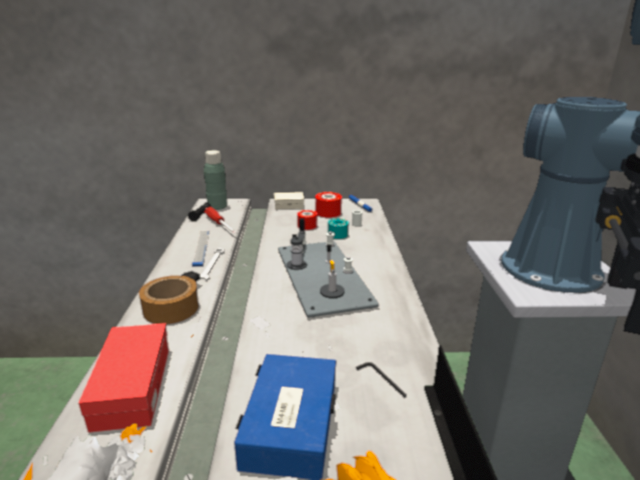

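View pics/a_top.png

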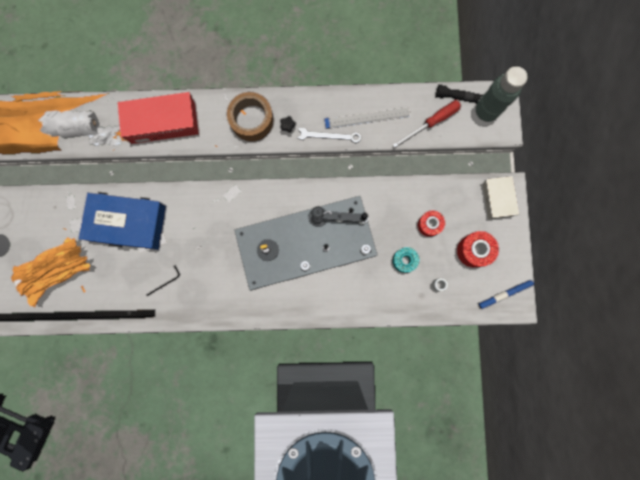

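View pics/a_wrist.png

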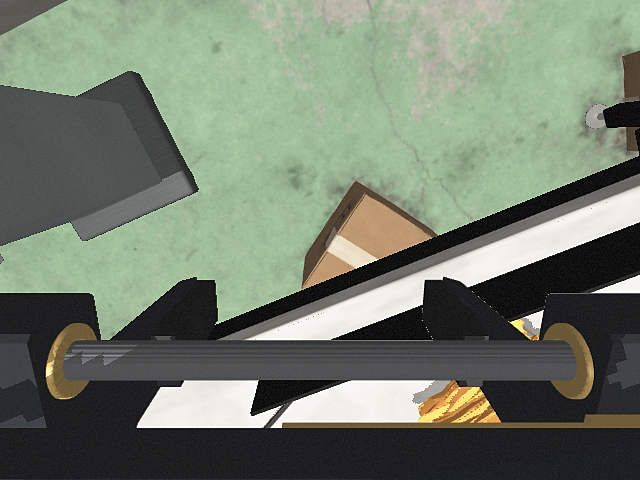

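Top view: the reel candidates are small red (432,223), large red (479,249) and turquoise (406,260). The white core is at (440,285) and the label box at (501,197). By the description, I choose the small red at (432,223). The spindle and catch are at about (267,249), the arm pivot at (318,214) and the knob at (363,217).

```bash
cat > h.py <<'E'
import numpy as np,cv2
from scipy.spatial.transform import Rotation as R
def rot(q): return R.from_quat([q[1],q[2],q[3],q[0]]).as_matrix()
def f(c): return 240/np.tan(np.radians(c["vertical_fov"]/2))
def ray(c,u,v):
    d=np.array([(u-c["cx"])/f(c),(v-c["cy"])/f(c),1]); d=rot(c["orientation"])@d
    return np.array(c["position"]),d/np.linalg.norm(d)
def plane(c,u,v,z):
    o,d=ray(c,u,v); return o+d*(z-o[2])/d[2]
def proj(c,p):
    q=rot(c["orientation"]).T@(np.array(p)-c["position"]); return q[:2]/q[2]*f(c)+[c["cx"],c["cy"]]
def tri(rs):
    A=np.zeros((3,3));b=np.zeros(3)
    for o,d in rs: M=np.eye(3)-np.outer(d,d);A+=M;b+=M@o
    p=np.linalg.solve(A,b); return p,[np.linalg.norm((np.eye(3)-np.outer(d,d))@(p-o)) for o,d in rs]
def crop(c,u,v,r,s,name):
    im=c["image"][max(0,v-r):v+r,max(0,u-r):u+r]; cv2.imwrite(name,cv2.resize(im,None,fx=s,fy=s,interpolation=cv2.INTER_CUBIC))
def blobs(c,lo,hi,minA=20):
    h=cv2.cvtColor(c["image"],cv2.COLOR_BGR2HSV); m=cv2.inRange(h,np.array(lo),np.array(hi))
    if lo[0]==0 and hi[0]<20: m|=cv2.inRange(h,np.array([170,lo[1],lo[2]]),np.array([180,255,255]))
    n,l,s,ce=cv2.connectedComponentsWithStats(m)
    return [(ce[i].round(1),s[i]) for i in range(1,n) if s[i][4]>=minA]
E
python3 - <<'E'
from workcell import arm
from h import *
t=arm.camera("top");s=arm.camera("side")
crop(t,440,245,60,5,"pics/b_reels.png")
crop(t,305,240,80,5,"pics/b_unw.png")
crop(s,325,240,70,5,"pics/b_side.png")
for n,c in(("top",t),("side",s)):
    for nm,lo,hi in(("red",(0,150,80),(8,255,255)),("yel",(15,130,120),(35,255,255))):
        for b in blobs(c,lo,hi,6): print(n,nm,b[0],b[1])
for u,v,z in((432,223,.04),(267,249,.08),(363,217,.089),(318,214,.086),(440,285,.04),(479,249,.05)): print(u,v,plane(t,u,v,z).round(4))
E
```

```text
top red [185.2 126.9] [162 100  35  38 241]
top red [443.6 113.2] [427 101  32  26 296]
top red [130.6 138. ] [125 135  12   7  43]
top red [153.6 136. ] [146 134  16   6  36]
top red [429.5 224.5] [418 212  26  24 256]
top red [476.4 249.5] [458 232  40  35 710]
top yel [ 30.6 119.4] [   0   92   99   56 2607]
top yel [ 49.2 269.5] [  13  239   77   67 2314]
top yel [263.5 246.1] [261 245   6   4  17]
side red [322.1 209.3] [298 192  44  38 723]
side red [212.5 213.7] [204 206  18  18 143]
side red [125.1 378.1] [  80  322   88  110 6752]
side yel [331.6 263.9] [330 260   4   9  30]
side yel [172.5 277. ] [167 277  12   1  12]
side yel [167.4 293.4] [140 276  56  29 365]
side yel [131.  431.3] [121 424  25  18 201]
side yel [363.1 469.1] [337 451  59  29 982]
side yel [ 28.6 474.2] [ 24 465   8  15  67]
side yel [328.5 479. ] [325 479   8   1   8]
432 223 [ 0.5771 -0.2623  0.04  ]
267 249 [0.5218 0.1135 0.08  ]
363 217 [ 0.5865 -0.0998  0.089 ]
318 214 [ 0.5963 -0.0009  0.086 ]
440 285 [ 0.4346 -0.2729  0.04  ]
479 249 [ 0.5134 -0.3628  0.05  ]
```

View pics/b_reels.png

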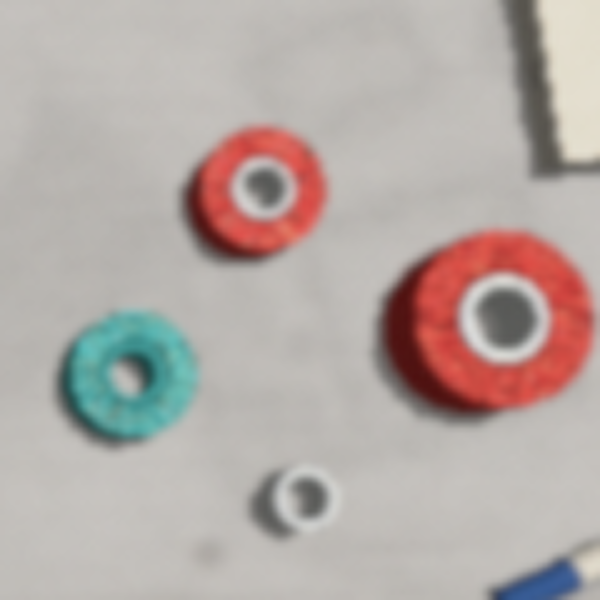

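View pics/b_unw.png

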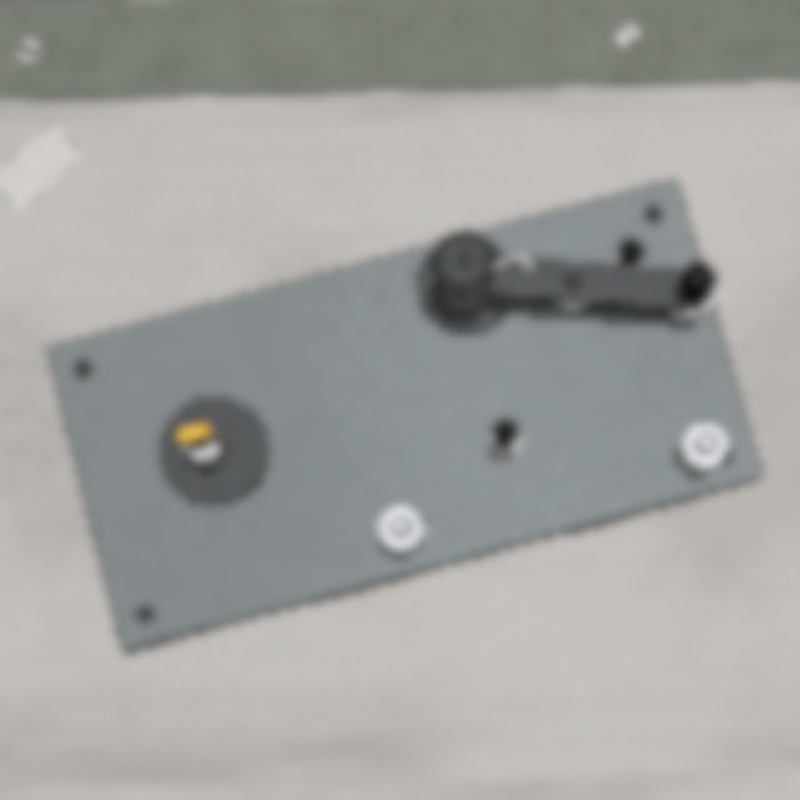

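View pics/b_side.png

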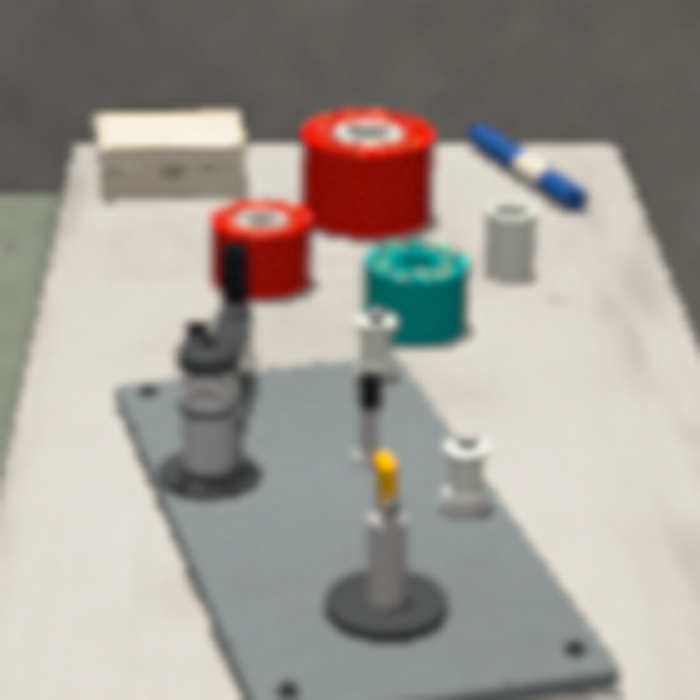

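The crop confirms the small red reel with its white core: bore at crop (265,187), i.e. pixel (433,222). The big red and the turquoise ones are clearly different. Next I work out the approach, with a look from the wrist camera.

```bash
cat >> h.py <<'E'
def psi(st):
    x=rot(st["tcp_rot"])[:,0]; return np.degrees(np.arctan2(x[1],x[0]))
def go(arm,p,yaw=None):
    st=arm.observe(); Rm=rot(st["tcp_rot"]); d=Rm.T@(np.array(p)-st["position"]); 
    th=0 if yaw is None else (psi(st)-yaw+180)%360-180
    print("pos",st["position"].round(4),"psi",psi(st).round(2),"| frac",(d/.5).round(4),"turn",round(th/180,4),"rows",round(np.linalg.norm(d)/.0417,1),round(abs(th)/7.16,1),"t",round(st["time"],2),"j",st["joint_positions"].round(2),"gap",round(st["finger_gap"],3),"F",st["ft_force"].round(1))
E
python3 - <<'E'
from workcell import arm
from h import *
c=arm.camera("wrist");st=arm.observe();Rt=rot(st["tcp_rot"])
print("cam in tool",Rt.T@(c["position"]-st["position"]),"\naxes in tool (cols)\n",(Rt.T@rot(c["orientation"])).round(3))
go(arm,[.577,-.262,.239],90)
E
```

```text
cam in tool [ 0.06857862  0.00106936 -0.145457  ] 
axes in tool (cols)
 [[ 0.    -0.964 -0.266]
 [ 1.     0.     0.   ]
 [-0.    -0.266  0.964]]
pos [0.2263 0.5284 0.2384] psi 156.81 | frac [-1.2672e+00 -1.1768e+00 -6.0000e-04] turn 0.3712 rows 20.7 9.3 t 0.3 j [ 0.96  0.18  1.61 -0.    1.35 -0.21] gap 1.003 F [ 0.4  0.7 -0. ]
```

```bash
python3 - <<'E'
from workcell import arm
from h import *
go(arm,[.50,.09,.26],90)
E
```

```text
pos [0.2263 0.5284 0.2384] psi 156.81 | frac [-0.8484 -0.5904 -0.0429] turn 0.3712 rows 12.4 9.3 t 0.3 j [ 0.96  0.18  1.61 -0.    1.35 -0.21] gap 1.003 F [ 0.4  0.7 -0. ]
```

Call:
{"name": "jog_arm", "arguments": {
  "increments": [
    [0,[-0.065,-0.045,-0.004],0.037],
    [0,[-0.13,-0.09,-0.008],0.074],
    [0,[-0.195,-0.135,-0.012],0.111],
    [0,[-0.26,-0.18,-0.016],0.148],
    [0,[-0.325,-0.225,-0.02],0.185]
  ],
  "grip_force": 20
}}

```text
time: 0.72
position: [0.3319, 0.3597, 0.2488]
tcp_rot: [0.0, 0.475, 0.88, 0.0]
ft_force: [1.1, 0.3, -0.6]
finger_gap: 1.002
```

```bash
python3 - <<'E'
from workcell import arm
from h import *
go(arm,[.50,.09,.26],90)
E
```

```text
pos [0.3319 0.3597 0.2488] psi 123.22 | frac [-0.6353 -0.0143 -0.0223] turn 0.1846 rows 7.6 4.6 t 0.72 j [ 0.58 -0.02  1.8  -0.    1.36  0.  ] gap 1.002 F [ 1.1  0.3 -0.6]
```

Call:
{"name": "jog_arm", "arguments": {
  "increments": [
    [0,[-0.08,-0.002,-0.004],0.037],
    [0,[-0.16,-0.004,-0.008],0.074],
    [0,[-0.24,-0.006,-0.012],0.111],
    [0,[-0.32,-0.008,-0.016],0.148],
    [0,[-0.4,-0.01,-0.02],0.184]
  ]
}}

```text
time: 1.13
position: [0.4384, 0.1898, 0.2591]
tcp_rot: [0.0, 0.707, 0.707, 0.0]
ft_force: [0.7, 1.5, 0.1]
finger_gap: 0.997
```

```bash
python3 - <<'E'
from workcell import arm
from h import *
go(arm,[.50,.09,.26],90)
E
```

```text
pos [0.4384 0.1898 0.2591] psi 90.06 | frac [-0.1997  0.123  -0.0018] turn 0.0003 rows 2.8 0.0 t 1.13 j [ 0.16 -0.06  1.82  0.    1.38  0.16] gap 0.997 F [0.7 1.5 0.1]
```

Call:
{"name": "jog_arm", "arguments": {
  "increments": [
    [0,[-0.067,0.041,0],0],
    [0,[-0.134,0.082,0],0],
    [0,[-0.2,0.123,0],0],
    [0,[-0.2,0.123,0],0],
    [0,[-0.2,0.123,0],0]
  ]
}}

```text
time: 1.55
position: [0.5006, 0.0903, 0.2585]
tcp_rot: [-0.0, 0.706, 0.708, -0.0]
ft_force: [-0.6, 0.3, 0.7]
finger_gap: 1.005
```

```bash
python3 - <<'E'
from workcell import arm
from h import *
c=arm.camera("wrist");cv2.imwrite("pics/c_w.png",c["image"])
go(arm,[.577,-.262,.2],90)
E
```

```text
pos [0.4998 0.0916 0.2584] psi 90.27 | frac [-0.708   0.1511  0.1164] turn 0.0015 rows 8.8 0.0 t 1.6 j [-0.05  0.01  1.75  0.    1.38 -0.06] gap 1.0 F [-0.7  0.2 -0.4]
```

View pics/c_w.png

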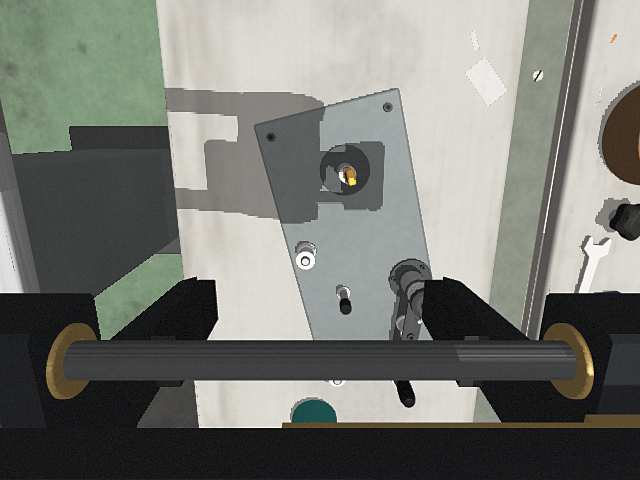

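The wrist view shows the unwinder upright-ish: catch (350,180), shaft (344,173), pivot cap (410,275), knob (405,395), fixed rollers (305,258) and (337,380), far-stop post (345,300).

```bash
python3 - <<'E'
from workcell import arm
from h import *
w=arm.camera("wrist");t=arm.camera("top");s=arm.camera("side")
crop(w,346,174,40,10,"pics/d_sp.png");crop(w,410,330,85,5,"pics/d_kn.png")
Y=((15,130,100),(35,255,255))
B={}
for n,c,b in(("w",w,(346,178)),("t",t,(264,246)),("s",s,(332,264))):
    k=min(blobs(c,*Y,4),key=lambda x:np.hypot(*(x[0]-b)));print(n,k);B[n]=(c,*k[0])
print(tri([ray(*B[n]) for n in "wts"]),tri([ray(*B[n]) for n in "ws"]),tri([ray(*B[n]) for n in "wt"]))
# plate corners from top cam: mask
for n,c,pts in(("t",t,[(235,229.5),(250,289),(361,196),(377,256)]),("w",w,[(255,126),(398,89)])):
    for p in pts: print(n,p,plane(c,*p,.014).round(4))
E
```

```text
w (array([345. , 176.5]), array([345, 175,   1,   4,   4], dtype=int32))
t (array([ 48.9, 269.6]), array([  13,  239,   77,   67, 2335], dtype=int32))
s (array([331.7, 264.5]), array([330, 260,   4,  10,  29], dtype=int32))
(array([0.50494498, 0.30912457, 0.28637323]), [np.float64(0.16011264969543626), np.float64(0.13982963355394695), np.float64(0.10315698289226027)]) (array([0.52457958, 0.12545783, 0.07986445]), [np.float64(0.002786834254462992), np.float64(0.0027868342544630316)]) (array([0.45934325, 0.19578482, 0.72541944]), [np.float64(0.01824355748195154), np.float64(0.018243557481951625)])
t (235, 229.5) [0.5771 0.1978 0.014 ]
t (250, 289) [0.436  0.1627 0.014 ]
t (361, 196) [ 0.6504 -0.1031  0.014 ]
t (377, 256) [ 0.5061 -0.1358  0.014 ]
w (255, 126) [0.4346 0.1686 0.014 ]
w (398, 89) [0.5763 0.2041 0.014 ]
```

View pics/d_sp.png

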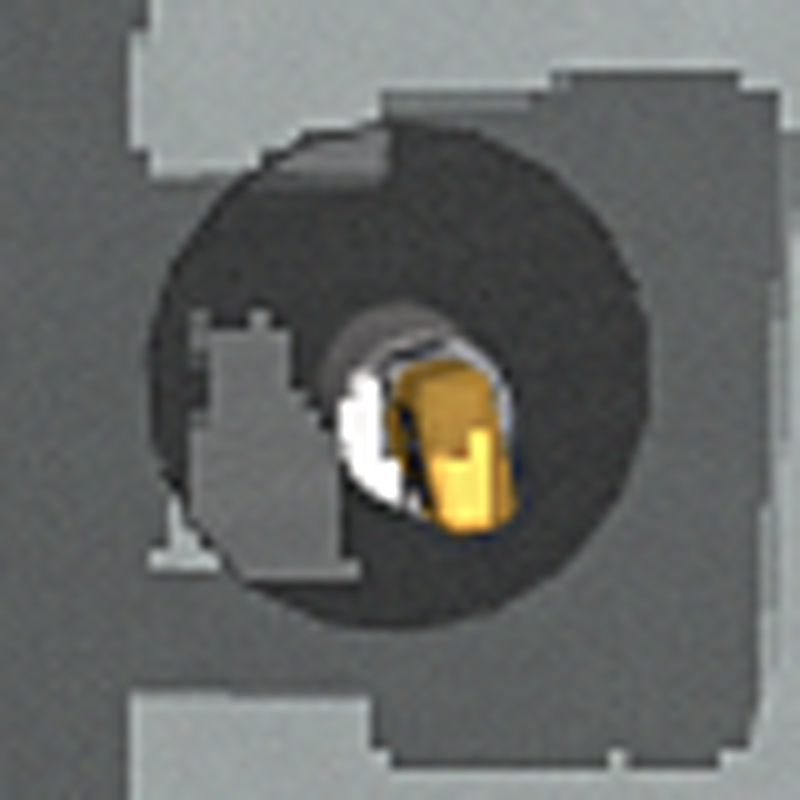

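View pics/d_kn.png

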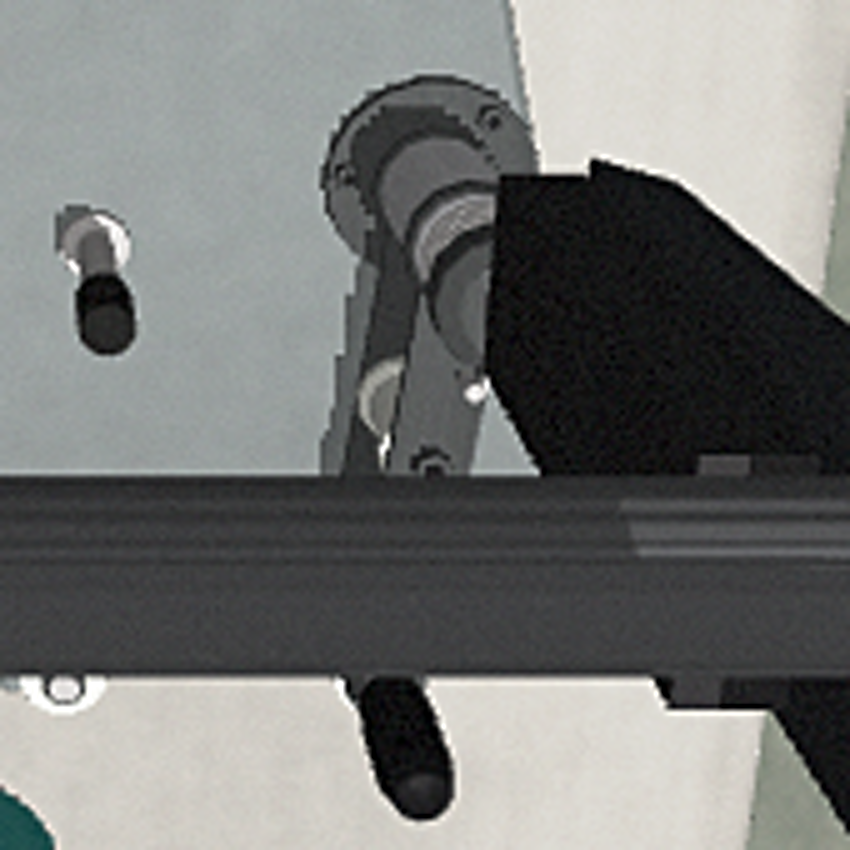

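```bash
python3 - <<'E'
from workcell import arm
from h import *
w=arm.camera("wrist");t=arm.camera("top");s=arm.camera("side")
print("disc w",plane(w,345.9,171.6,.02),"t",plane(t,268,250.4,.02),"s",plane(s,332.4,290.6,.02))
print("disc tri",tri([ray(w,345.9,171.6),ray(s,332.4,290.6)]),tri([ray(w,345.9,171.6),ray(t,268,250.4)]))
print("shaft top w",[plane(w,348.5,176.5,z).round(4) for z in(.058,.062,.066)])
print("catch tip w",plane(w,353,183,.086))
# knob top: wrist crop origin(325,245)/5
print("knob top w",plane(w,325+420/5,245+792/5,.089),"t",plane(t,225+695/5,160+278/5,.089), tri([ray(w,325+420/5,245+792/5),ray(t,225+695/5,160+278/5)]))
print("pivot t",plane(t,225+463/5,160+263/5,.086))
print("post w",plane(w,325+108/5,245+330/5,.059))
st=arm.observe();print(st["position"])
E
```

```text
disc w [0.5261589  0.12592158 0.02      ] t [0.52480784 0.11914431 0.02      ] s [0.52485506 0.12695733 0.02      ]
disc tri (array([0.52549433, 0.12595677, 0.0195019 ]), [np.float64(0.000702656323146391), np.float64(0.0007026563231463891)]) (array([ 0.52813793,  0.1230651 , -0.01034061]), [np.float64(0.00018980720167378234), np.float64(0.00018980720167368893)])
shaft top w [array([0.526 , 0.1251, 0.058 ]), array([0.5257, 0.1255, 0.062 ]), array([0.5253, 0.1259, 0.066 ])]
catch tip w [0.52777003 0.12262196 0.086     ]
knob top w [ 0.59084031 -0.09691022  0.089     ] t [ 0.58961045 -0.1021353   0.089     ] (array([ 0.59183189, -0.1025961 ,  0.0821154 ]), [np.float64(0.0009986017670673589), np.float64(0.0009986017670674074)])
pivot t [ 5.99423547e-01 -4.74127898e-05  8.60000000e-02]
post w [ 0.52796409 -0.01086119  0.059     ]
[0.49946487 0.09318961 0.25884349]
```

```bash
python3 - <<'E'
from workcell import arm
from h import *
go(arm,[.577,-.257,.17],90)
go(arm,[.577,-.257,.17],90)
E
```

```text
pos [0.4995 0.0932 0.2588] psi 90.5 | frac [-0.7017  0.1489  0.1777] turn 0.0028 rows 8.9 0.1 t 1.9 j [-0.05  0.01  1.75  0.    1.38 -0.06] gap 1.006 F [ 0.1 -0.3  0.3]
pos [0.4995 0.0932 0.2588] psi 90.5 | frac [-0.7017  0.1489  0.1777] turn 0.0028 rows 8.9 0.1 t 1.9 j [-0.05  0.01  1.75  0.    1.38 -0.06] gap 1.006 F [ 0.1 -0.3  0.3]
```

Call:
{"name": "jog_arm", "arguments": {
  "increments": [
    [0,[-0.07,0.015,0.005],0],
    [0,[-0.145,0.03,0.015],0],
    [0,[-0.22,0.046,0.03],0],
    [0,[-0.295,0.062,0.05],0],
    [0,[-0.37,0.078,0.075],0]
  ]
}}

```text
time: 2.32
position: [0.5408, -0.0936, 0.2219]
tcp_rot: [0.001, 0.704, 0.71, 0.0]
ft_force: [0.9, 0.1, -0.1]
finger_gap: 1.0
```

Call:
{"name": "jog_arm", "arguments": {
  "increments": [
    [0,[-0.07,0.015,0.02],0],
    [0,[-0.14,0.03,0.04],0],
    [0,[-0.21,0.045,0.06],0],
    [0,[-0.27,0.06,0.08],0],
    [0,[-0.33,0.071,0.1],0]
  ]
}}

```text
time: 2.73
position: [0.5773, -0.2584, 0.1708]
tcp_rot: [0.0, 0.704, 0.71, 0.0]
ft_force: [-0.3, -0.3, 0.5]
finger_gap: 1.0
```

```bash
python3 - <<'E'
from workcell import arm
from h import *
go(arm,[.577,-.257,.17],90)
c=arm.camera("wrist");cv2.imwrite("pics/e_w.png",c["image"])
go(arm,[.577,-.257,.17],90)
for b in blobs(c,(0,150,80),(8,255,255),100): print(b)
E
```

```text
pos [ 0.5773 -0.2584  0.1708] psi 90.43 | frac [ 0.0029 -0.0006  0.0015] turn 0.0024 rows 0.0 0.1 t 2.73 j [-0.61  0.37  1.51  0.    1.26 -0.62] gap 1.0 F [-0.3 -0.3  0.5]
pos [ 0.5767 -0.2633  0.1685] psi 90.26 | frac [ 0.0127  0.0007 -0.0031] turn 0.0014 rows 0.2 0.0 t 2.78 j [-0.61  0.38  1.51 -0.    1.25 -0.62] gap 1.001 F [-3.5 -1.6  0.5]
(array([320.7, 227.8]), array([ 285,  192,   73,   74, 2875], dtype=int32))
(array([622.9, 262.8]), array([ 601,  232,   39,   61, 1661], dtype=int32))
(array([252.9, 316.3]), array([ 207,  289,   87,   51, 3367], dtype=int32))
(array([240.9, 388.3]), array([ 199,  380,   83,   21, 1134], dtype=int32))
```

View pics/e_w.png

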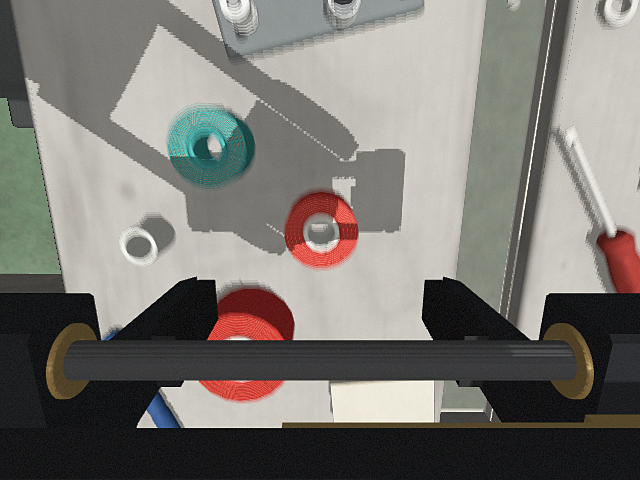

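```bash
python3 - <<'E'
from workcell import arm
from h import *
c=arm.camera("wrist");go(arm,[.577,-.257,.17],90)
c=arm.camera("wrist");go(arm,[.577,-.257,.17],90)
crop(c,320,230,45,9,"pics/f_reel.png")
s=arm.camera("side");crop(s,315,215,30,12,"pics/f_side.png")
for n,k in(("w",c),("s",s)):
  for b in blobs(k,(0,150,80),(8,255,255),100):print(n,b)
E
```

```text
pos [ 0.5763 -0.2605  0.169 ] psi 90.22 | frac [ 0.007   0.0015 -0.0019] turn 0.0012 rows 0.1 0.0 t 2.83 j [-0.61  0.37  1.51 -0.    1.26 -0.61] gap 0.998 F [-0.4  0.1 -0.4]
pos [ 0.5763 -0.2584  0.1698] psi 90.28 | frac [ 0.0027  0.0013 -0.0004] turn 0.0016 rows 0.0 0.0 t 2.88 j [-0.61  0.37  1.52 -0.    1.26 -0.61] gap 1.0 F [-0.1  0.4  0.3]
w (array([321.5, 222.3]), array([ 285,  184,   75,   79, 3226], dtype=int32))
w (array([627.1, 257.5]), array([ 607,  224,   33,   69, 1534], dtype=int32))
w (array([254.1, 312.5]), array([ 207,  283,   89,   57, 3558], dtype=int32))
w (array([242.7, 387.4]), array([201, 380,  82,  19, 934], dtype=int32))
s (array([321.9, 209.6]), array([298, 192,  44,  38, 729], dtype=int32))
s (array([212.5, 213.8]), array([204, 206,  18,  18, 144], dtype=int32))
s (array([125.1, 378.1]), array([  80,  322,   88,  110, 6748], dtype=int32))
```

View pics/f_reel.png

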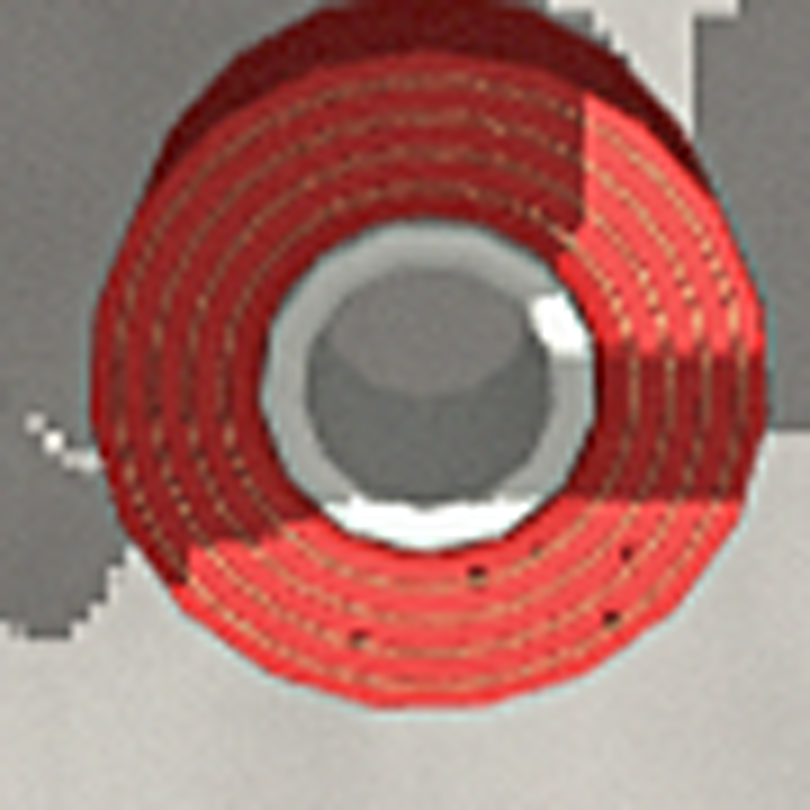

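View pics/f_side.png

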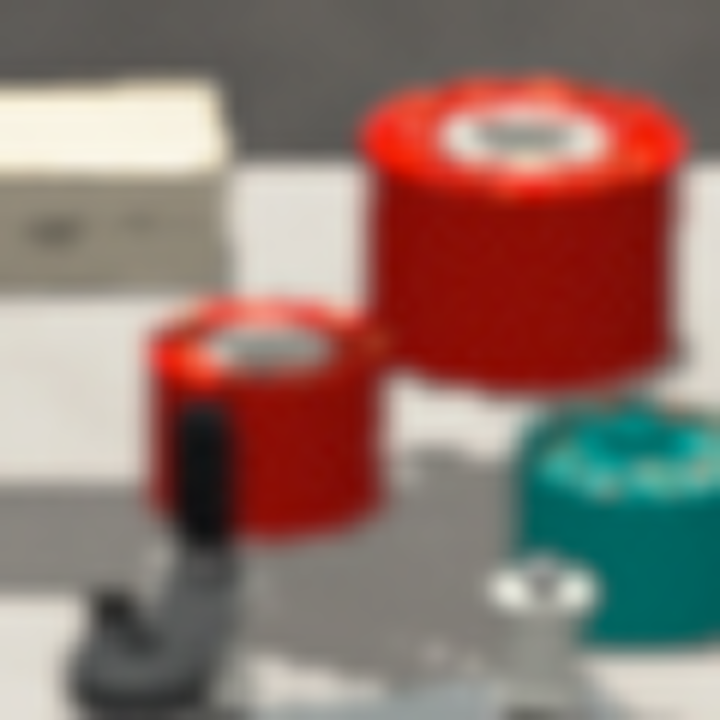

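```bash
python3 - <<'E'
from workcell import arm
from h import *
c=arm.camera("wrist");s=arm.camera("side")
print(plane(c,322.4,227.3,.04),tri([ray(c,322.4,227.3),ray(s,307.0,213.6)]))
p=plane(c,322.4,227.3,.04)
print("diam",np.linalg.norm(plane(c,275+93/9,227,.04)-plane(c,275+767/9,227,.04)), plane(s,307,213.6,.04))
st=arm.observe();print(st["position"],st["time"])
go(arm,[p[0],p[1],.06],90);go(arm,[p[0],p[1],.014],90)
E
```

```text
[ 0.57883156 -0.2562854   0.04      ] (array([ 0.57818372, -0.25606692,  0.04087198]), [np.float64(0.0006397672167002983), np.float64(0.0006397672167002716)])
diam 0.05725205196623399 [ 0.57754803 -0.25827123  0.04      ]
[ 0.57696153 -0.2560456   0.17157372] 3.0333
pos [ 0.577  -0.256   0.1716] psi 90.47 | frac [-0.0006  0.0037  0.2231] turn 0.0026 rows 2.7 0.1 t 3.03 j [-0.61  0.37  1.52  0.    1.26 -0.61] gap 1.001 F [-0.4  0.1 -0.2]
pos [ 0.577  -0.256   0.1716] psi 90.47 | frac [-0.0006  0.0037  0.3151] turn 0.0026 rows 3.8 0.1 t 3.03 j [-0.61  0.37  1.52  0.    1.26 -0.61] gap 1.001 F [-0.4  0.1 -0.2]
```

Call:
{"name": "jog_arm", "arguments": {
  "increments": [
    [0,[0,0.003,0.07],0],
    [0,[0,0.003,0.14],0],
    [0,[0,0.003,0.2],0],
    [0,[0,0.003,0.25],0],
    [0,[0,0.003,0.25],0]
  ]
}}

```text
time: 3.45
position: [0.5752, -0.2535, 0.0413]
tcp_rot: [-0.004, 0.704, 0.71, -0.001]
ft_force: [-0.4, 0.7, -1.6]
finger_gap: 0.998
```

```bash
python3 - <<'E'
from workcell import arm
from h import *
c=arm.camera("wrist");cv2.imwrite("pics/g_w.png",c["image"])
go(arm,[.5785,-.256,.0145],90)
E
```

```text
pos [ 0.5767 -0.2546  0.0442] psi 90.49 | frac [-0.0029  0.0039  0.0594] turn 0.0027 rows 0.7 0.1 t 3.5 j [-0.6   0.53  1.57  0.    1.04 -0.61] gap 1.003 F [ 0.1 -0.   0.9]
```

View pics/g_w.png

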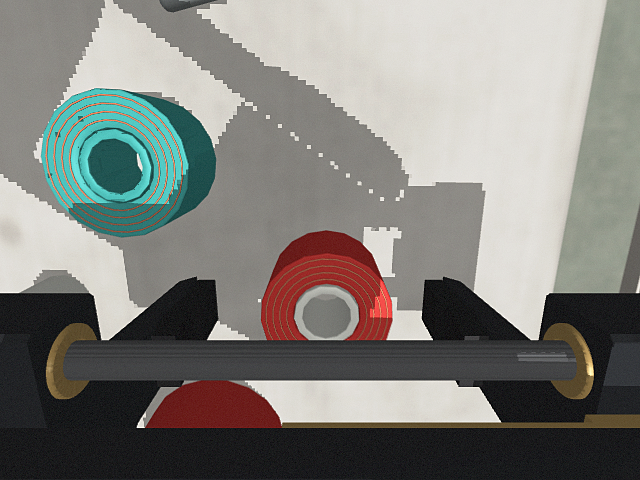

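The reel is between the fingers at (327,315), slightly right of centre, so I finish the descent and then close.

```bash
python3 - <<'E'
from workcell import arm
from h import *
c=arm.camera("wrist");cv2.imwrite("pics/g2.png",c["image"])
crop(c,327,310,45,8,"pics/g2c.png")
go(arm,[.5785,-.256,.0145],90)
print(plane(c,327,314,.04))
E
```

```text
pos [ 0.5783 -0.256   0.0466] psi 90.48 | frac [-0.      0.0004  0.0642] turn 0.0027 rows 0.8 0.1 t 3.55 j [-0.6   0.53  1.57  0.    1.04 -0.61] gap 0.999 F [0.5 0.2 0.1]
[ 0.58018922 -0.26209146  0.04      ]
```

View pics/g2c.png

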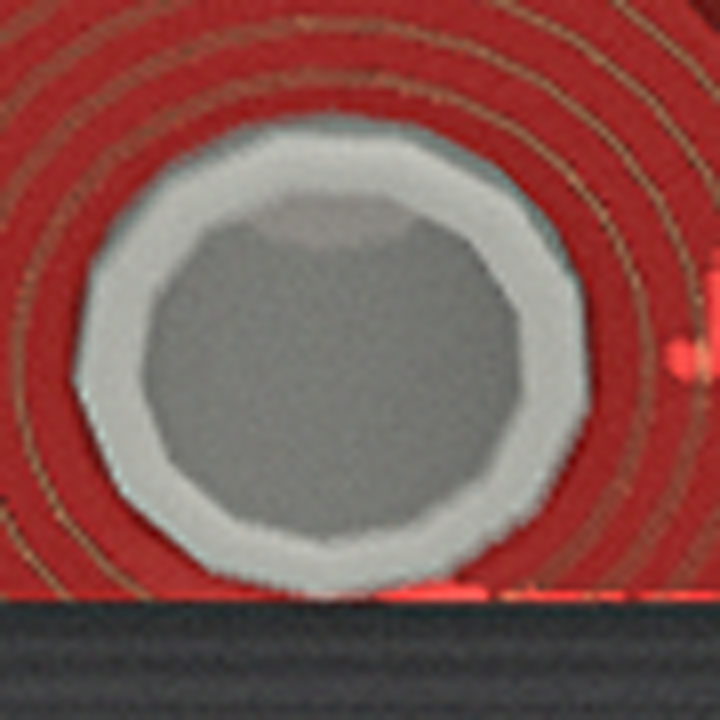

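```bash
python3 - <<'E'
from workcell import arm
from h import *
for i in range(2):
    c=arm.camera("wrist");im=c["image"];h=cv2.cvtColor(im,cv2.COLOR_BGR2HSV)
    red=cv2.inRange(h,np.array([0,120,60]),np.array([10,255,255]))|cv2.inRange(h,np.array([170,120,60]),np.array([180,255,255]))
    m=np.zeros_like(red); m[265:338,280:372]=255
    k=cv2.bitwise_and(cv2.bitwise_not(red),m)
    n,l,s,ce=cv2.connectedComponentsWithStats(k); j=l[308,325]; x,y,w,hh,a=s[j]; print(s[j],ce[j])
    u=x+w/2-.5; v=y+w/2-.5
    print(u,v,plane(c,u,v,.04),arm.observe()["position"])
E
```

```text
[ 288  274   64   60 3015] [319.31144279 303.43084577]
319.5 305.5 [ 0.57849536 -0.26056673  0.04      ] [ 0.57940131 -0.25702376  0.04812771]
[ 285  270   64   60 2957] [316.65809943 299.53094352]
316.5 301.5 [ 0.57824731 -0.26040753  0.04      ] [ 0.57994977 -0.25768259  0.04893999]
```

Call:
{"name": "jog_arm", "arguments": {
  "increments": [
    [0,[-0.004,-0.003,0.03],0],
    [0,[-0.004,-0.003,0.06],0],
    [0,[-0.004,-0.003,0.066],0],
    [0,[-0.004,-0.003,0.066],0],
    [0,[-0.004,-0.003,0.066],0]
  ]
}}

```text
time: 4.07
position: [0.577, -0.2595, 0.0136]
tcp_rot: [0.0, 0.705, 0.709, 0.0]
ft_force: [0.5, -0.3, 0.5]
finger_gap: 1.0
```

```bash
python3 - <<'E'
from workcell import arm
from h import *
go(arm,[.5785,-.259,.0145],90)
E
```

```text
pos [ 0.577  -0.2595  0.0136] psi 90.39 | frac [ 0.0009  0.003  -0.0018] turn 0.0021 rows 0.0 0.1 t 4.07 j [-0.61  0.58  1.58  0.    0.99 -0.62] gap 1.0 F [ 0.5 -0.3  0.5]
```

Call:
{"name": "jog_arm", "arguments": {
  "increments": [
    [60,[0,0,0],0],
    [110,[0,0,0],0],
    [160,[0,0,0],0],
    [160,[0,0,0],0],
    [160,[0,0,0],0]
  ],
  "grip_force": 25
}}

```text
time: 4.48
position: [0.577, -0.2596, 0.0135]
tcp_rot: [0.0, 0.705, 0.709, 0.0]
ft_force: [1.0, -0.2, 1.4]
finger_gap: 0.651
```

Call:
{"name": "jog_arm", "arguments": {
  "increments": [
    [160,[0,0,0],0],
    [160,[0,0,-0.02],0],
    [160,[0,0,-0.06],0],
    [160,[0,0,-0.12],0],
    [160,[0,0,-0.2],0]
  ]
}}

```text
time: 4.9
position: [0.5746, -0.258, 0.1116]
tcp_rot: [-0.003, 0.705, 0.709, -0.001]
ft_force: [0.4, 0.6, -1.0]
finger_gap: 0.635
```

```bash
python3 - <<'E'
from workcell import arm
from h import *
c=arm.camera("wrist");cv2.imwrite("pics/h_w.png",c["image"])
go(arm,[.5255,.126,.15],90)
E
```

```text
pos [ 0.5799 -0.2613  0.1227] psi 90.4 | frac [ 0.7751 -0.1028 -0.0593] turn 0.0022 rows 9.4 0.1 t 4.95 j [-0.61  0.43  1.54  0.    1.16 -0.62] gap 0.634 F [ 5.  -2.4  4.4]
```

View pics/h_w.png

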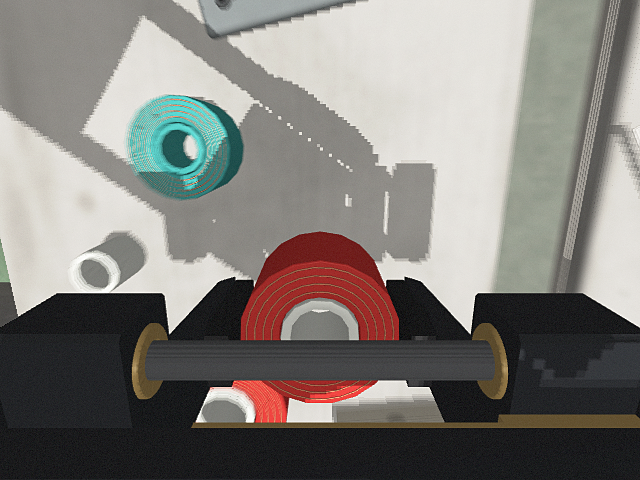

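```bash
python3 - <<'E'
from workcell import arm
from h import *
c=arm.camera("wrist")
crop(c,320,330,90,4,"pics/h2.png")
C=np.array([[0,-.964,-.266],[1,0,0],[0,-.266,.964]])
for uv in((320,333),(320,336),(320,330)):
    d=C@np.array([(uv[0]-c["cx"])/f(c),(uv[1]-c["cy"])/f(c),1]); o=np.array([.0686,.0011,-.1455]); print(o+d*(-.0264-o[2])/d[2])
go(arm,[.5255,.126,.15],90)
E
```

```text
[-7.13396639e-05  1.30388282e-03 -2.64000000e-02]
[-0.00127351  0.00130437 -0.0264    ]
[ 0.00112508  0.0013034  -0.0264    ]
pos [ 0.5807 -0.262   0.1212] psi 90.4 | frac [ 0.7763 -0.1044 -0.0641] turn 0.0022 rows 9.4 0.1 t 5.0 j [-0.61  0.43  1.54  0.    1.16 -0.62] gap 0.632 F [ 1.5 -0.9 -0.4]
```

View pics/h2.png

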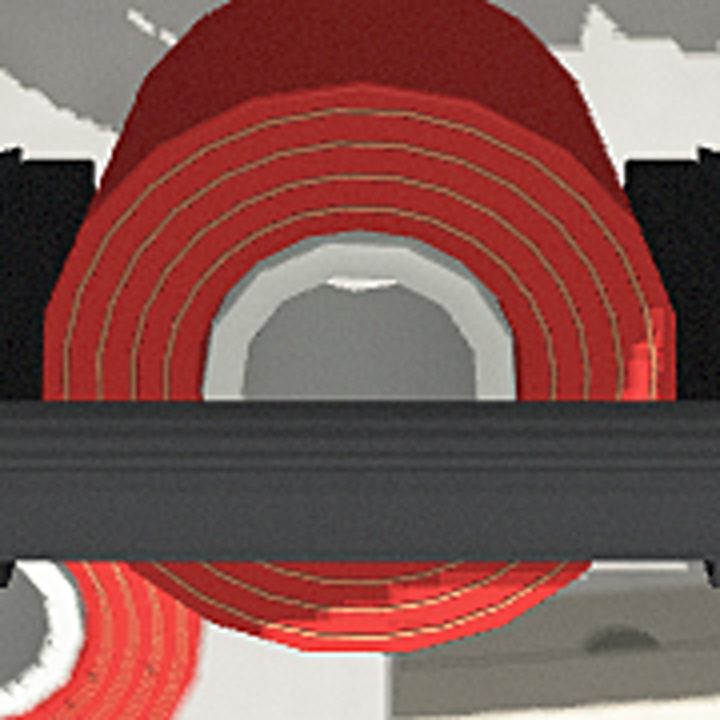

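Call:
{"name": "jog_arm", "arguments": {
  "increments": [
    [160,[0.06,-0.011,-0.03],0],
    [160,[0.135,-0.021,-0.06],0],
    [160,[0.215,-0.031,-0.064],0],
    [160,[0.295,-0.041,-0.064],0],
    [160,[0.375,-0.051,-0.064],0]
  ]
}}

```text
time: 5.42
position: [0.5495, -0.0706, 0.1458]
tcp_rot: [0.0, 0.705, 0.709, 0.0]
ft_force: [-0.0, 0.7, -1.2]
finger_gap: 0.635
```

```bash
python3 - <<'E'
from workcell import arm
from h import *
go(arm,[.525,.126,.15],90)
E
```

```text
pos [ 0.5495 -0.0706  0.1458] psi 90.34 | frac [ 0.3935 -0.0466 -0.0086] turn 0.0019 rows 4.8 0.0 t 5.42 j [-0.34  0.24  1.74  0.    1.16 -0.35] gap 0.635 F [-0.   0.7 -1.2]
```

Call:
{"name": "jog_arm", "arguments": {
  "increments": [
    [160,[0.08,-0.01,-0.005],0],
    [160,[0.16,-0.02,-0.005],0],
    [160,[0.24,-0.03,-0.005],0],
    [160,[0.32,-0.04,-0.005],0],
    [160,[0.39,-0.047,-0.005],0]
  ]
}}

```text
time: 5.83
position: [0.524, 0.1251, 0.1479]
tcp_rot: [-0.0, 0.705, 0.71, -0.0]
ft_force: [0.7, -0.3, -1.0]
finger_gap: 0.633
```

Call:
{"name": "jog_arm", "arguments": {
  "increments": [
    [160,[0,0,0.02],0],
    [160,[0,0,0.04],0],
    [160,[0,0,0.06],0],
    [160,[0,0,0.07],0],
    [160,[0,0,0.07],0]
  ]
}}

```text
time: 6.25
position: [0.5241, 0.1213, 0.1106]
tcp_rot: [-0.001, 0.705, 0.709, -0.001]
ft_force: [-1.0, -0.2, -1.3]
finger_gap: 0.631
```

```bash
python3 - <<'E'
from workcell import arm
from h import *
go(arm,[.525,.126,.1115],90)
c=arm.camera("wrist");s=arm.camera("side");t=arm.camera("top")
cv2.imwrite("pics/i_w.png",c["image"]);crop(s,332,260,50,7,"pics/i_s.png");crop(t,265,250,40,8,"pics/i_t.png")
go(arm,[.525,.126,.1115],90)
E
```

```text
pos [0.5241 0.1213 0.1106] psi 90.27 | frac [ 0.0093  0.0019 -0.0017] turn 0.0015 rows 0.1 0.0 t 6.25 j [ 0.01  0.26  1.8  -0.    1.09  0.  ] gap 0.631 F [-1.  -0.2 -1.3]
pos [0.5256 0.1217 0.1127] psi 90.29 | frac [ 0.0087 -0.0011  0.0025] turn 0.0016 rows 0.1 0.0 t 6.4 j [ 0.01  0.25  1.8  -0.    1.09  0.  ] gap 0.638 F [-0.4  1.  -0.9]
```

View pics/i_w.png

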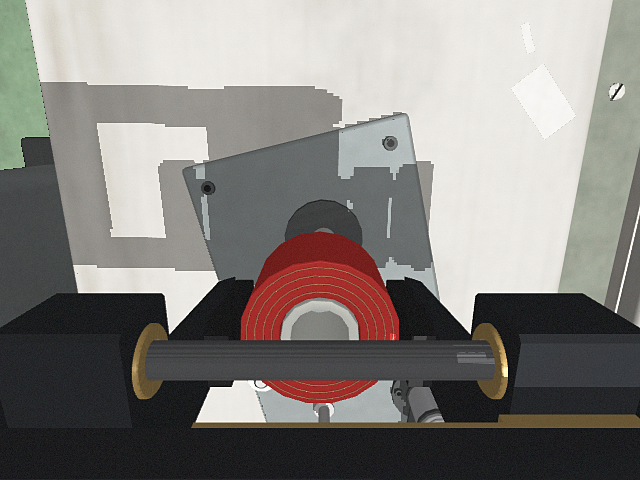

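View pics/i_s.png

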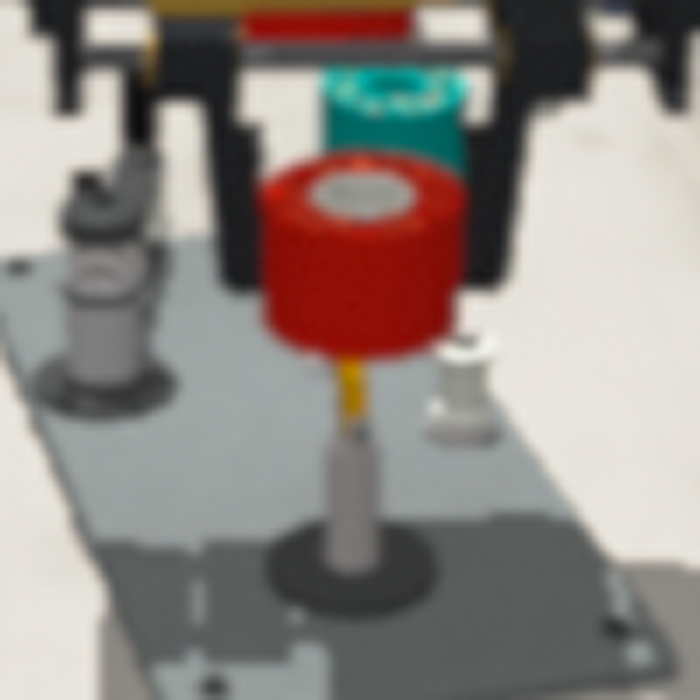

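View pics/i_t.png

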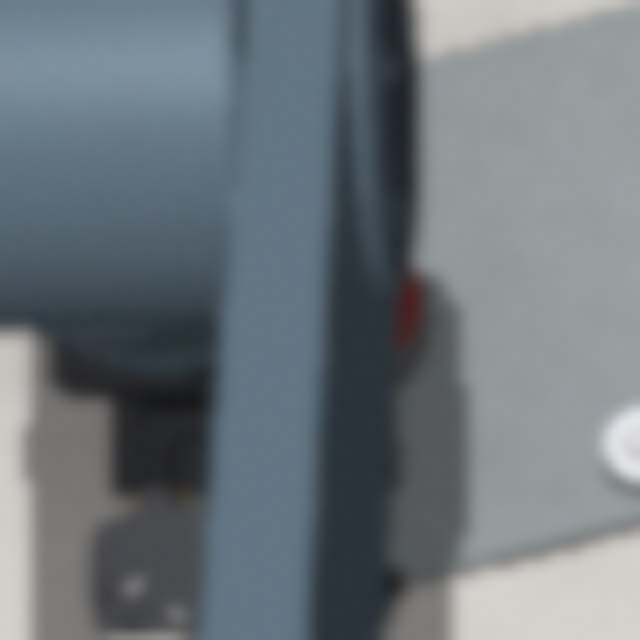

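```bash
python3 - <<'E'
from workcell import arm
from h import *
c=arm.camera("wrist");s=arm.camera("side");st=arm.observe();p=st["position"];z=p[2]+.0264
print("reel top by side",plane(s,333.4,237.1,z),"tcp",p)
print("proj of TCP axis",proj(s,[p[0],p[1],z]),"proj disc ctr est",proj(s,[.5248,.126,.02]), proj(c,[.5248,.126,.02]))
crop(c,323,215,50,7,"pics/j_w.png")
# disc side: crop center (352,568)
print("disc by side",plane(s,282+352/7-.4,210+568/7-.4,.02))
go(arm,[.525,.126,.1115],90)
E
```

```text
reel top by side [0.52495821 0.12231876 0.13956816] tcp [0.52576797 0.12206308 0.11316816]
proj of TCP axis [332.98359205 237.04780744] proj disc ctr est [332.40351179 290.36051563] [318.07443035 235.59455344]
disc by side [0.52594899 0.12751342 0.02      ]
pos [0.5258 0.1221 0.1132] psi 90.32 | frac [ 0.0079 -0.0015  0.0033] turn 0.0018 rows 0.1 0.0 t 6.5 j [0.01 0.25 1.8  0.   1.09 0.  ] gap 0.636 F [ 0.6 -0.7 -1.2]
```

View pics/j_w.png

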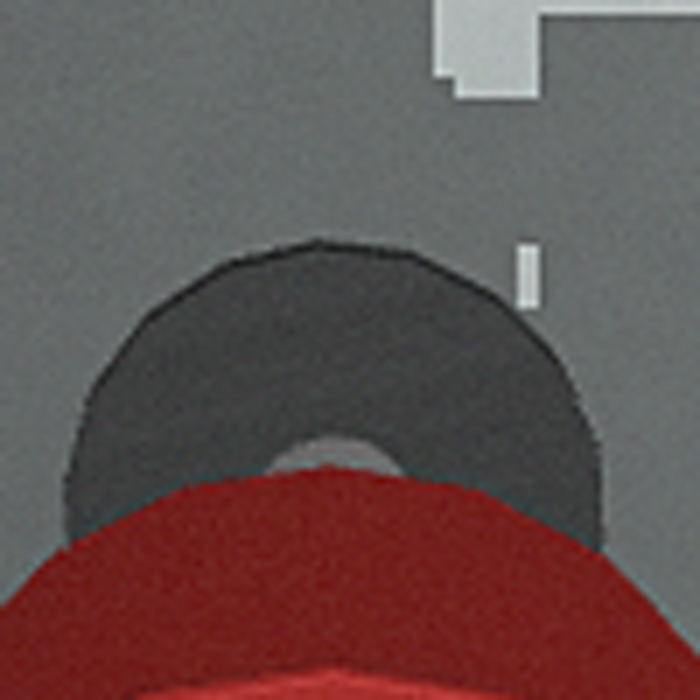

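Call:
{"name": "jog_arm", "arguments": {
  "increments": [
    [160,[0.0076,0,0],0],
    [160,[0.0076,0,0],0],
    [160,[0.0076,0,0.01],0],
    [160,[0.0076,0,0.02],0],
    [160,[0.0076,0,0.03],0]
  ]
}}

```text
time: 6.92
position: [0.525, 0.1266, 0.0972]
tcp_rot: [-0.0, 0.705, 0.71, -0.0]
ft_force: [-0.4, 0.6, -1.6]
finger_gap: 0.633
```

```bash
python3 - <<'E'
from workcell import arm
from h import *
go(arm,[.5255,.126,.085],90)
c=arm.camera("wrist");s=arm.camera("side")
go(arm,[.5255,.126,.085],90)
crop(c,320,280,90,4,"pics/k_w.png");crop(s,332,260,50,6,"pics/k_s.png")
E
```

```text
pos [0.525  0.1266 0.0972] psi 90.4 | frac [-0.0012  0.001   0.0243] turn 0.0022 rows 0.3 0.1 t 6.92 j [ 0.02  0.28  1.8  -0.    1.06  0.01] gap 0.633 F [-0.4  0.6 -1.6]
pos [0.5244 0.1264 0.0964] psi 90.39 | frac [-0.0009  0.0022  0.0229] turn 0.0022 rows 0.3 0.1 t 7.02 j [ 0.02  0.28  1.8  -0.    1.06  0.01] gap 0.63 F [ 0.1 -0.4 -2.2]
```

View pics/k_w.png

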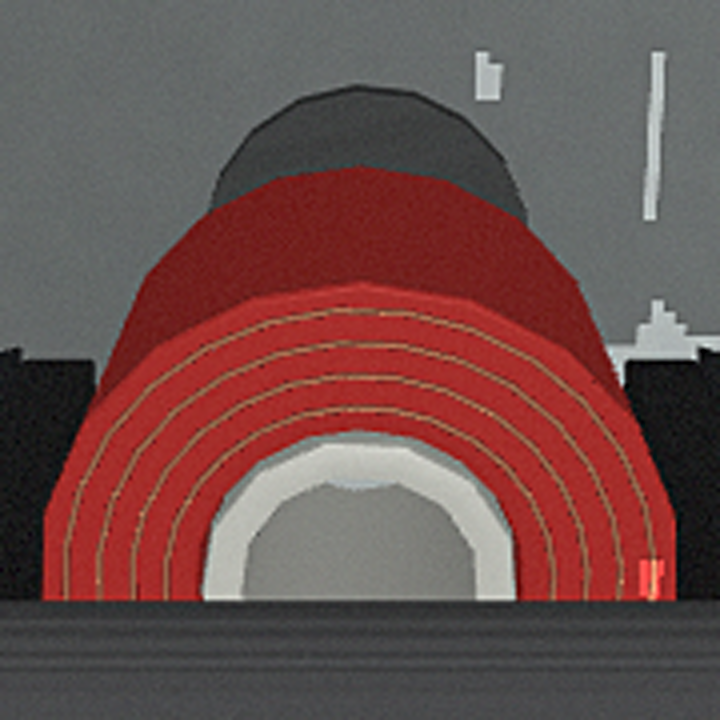

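View pics/k_s.png

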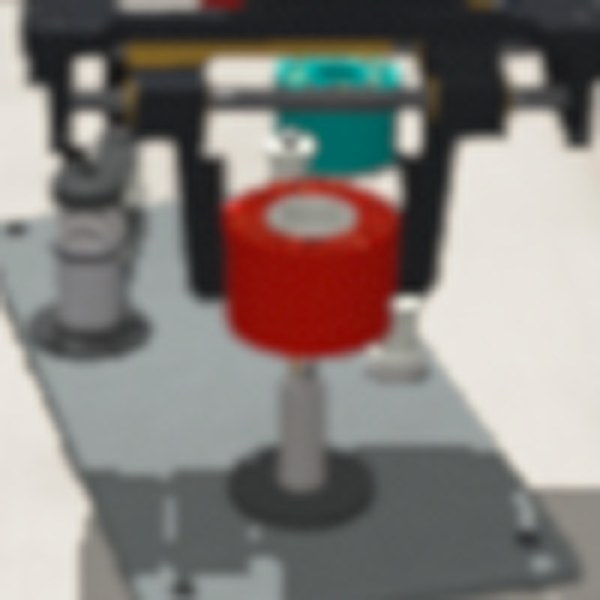

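```bash
python3 - <<'E'
from workcell import arm
from h import *
c=arm.camera("wrist");s=arm.camera("side");p=arm.observe()["position"];z=p[2]+.0264
r=plane(c,230+360/4-.4,332.1,z)
print("wrist reel",r,"disc",plane(c,230+369/4-.4,231,.02), "disc top edge pt",plane(c,230+365/4-.4,190+86/4-.4,.02))
print("side reel",plane(s,282+312/6-.4,210+215/6-.4,z),"disc",plane(s,282+302/6-.4,210+487/6-.4,.02),p)
E
```

```text
wrist reel [0.52459604 0.12797168 0.12369899] disc [0.52581225 0.1381437  0.02      ] disc top edge pt [0.52509306 0.15062809 0.02      ]
side reel [0.52449631 0.12723664 0.12369899] disc [0.52585499 0.12760972 0.02      ] [0.52493355 0.12647299 0.09729899]
```

Call:
{"name": "jog_arm", "arguments": {
  "increments": [
    [160,[-0.0026,0.0024,0],0],
    [160,[-0.0026,0.0024,0.005],0],
    [160,[-0.0026,0.0024,0.015],0],
    [160,[-0.0026,0.0024,0.025],0],
    [160,[-0.0026,0.0024,0.03],0]
  ]
}}

```text
time: 7.53
position: [0.5258, 0.1252, 0.0817]
tcp_rot: [-0.0, 0.705, 0.709, -0.0]
ft_force: [0.5, -0.7, -1.6]
finger_gap: 0.636
```

```bash
python3 - <<'E'
from workcell import arm
from h import *
go(arm,[.5255,.126,.034],90)
c=arm.camera("wrist");s=arm.camera("side")
go(arm,[.5255,.126,.034],90)
crop(c,320,280,90,4,"pics/l_w.png");crop(s,332,260,50,6,"pics/l_s.png")
E
```

```text
pos [0.5258 0.1252 0.0817] psi 90.38 | frac [ 0.0016 -0.0005  0.0955] turn 0.0021 rows 1.1 0.1 t 7.53 j [0.01 0.3  1.81 0.   1.03 0.01] gap 0.636 F [ 0.5 -0.7 -1.6]
pos [0.5257 0.1252 0.0818] psi 90.39 | frac [ 0.0016 -0.0002  0.0956] turn 0.0021 rows 1.1 0.1 t 7.63 j [ 0.01  0.3   1.81 -0.    1.03  0.01] gap 0.634 F [ 0.3  0.3 -1.3]
```

View pics/l_w.png

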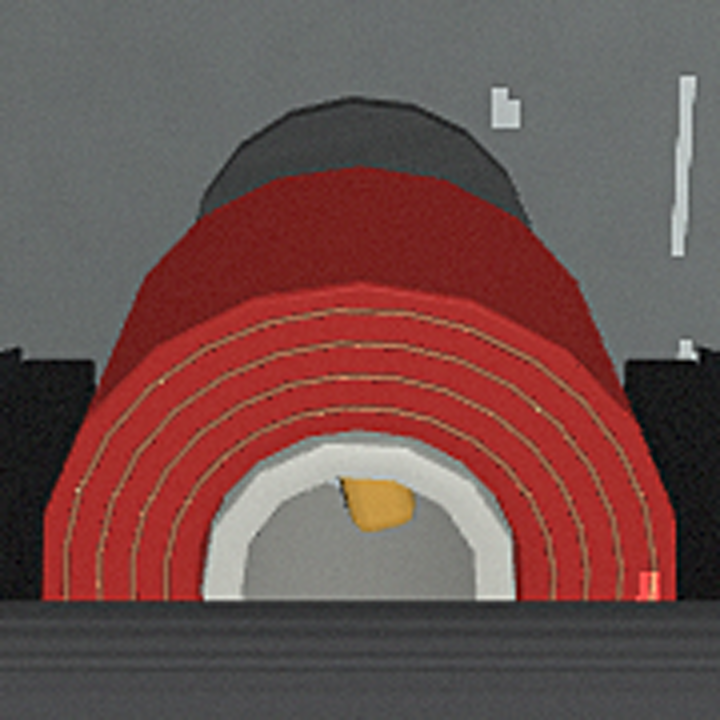

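View pics/l_s.png

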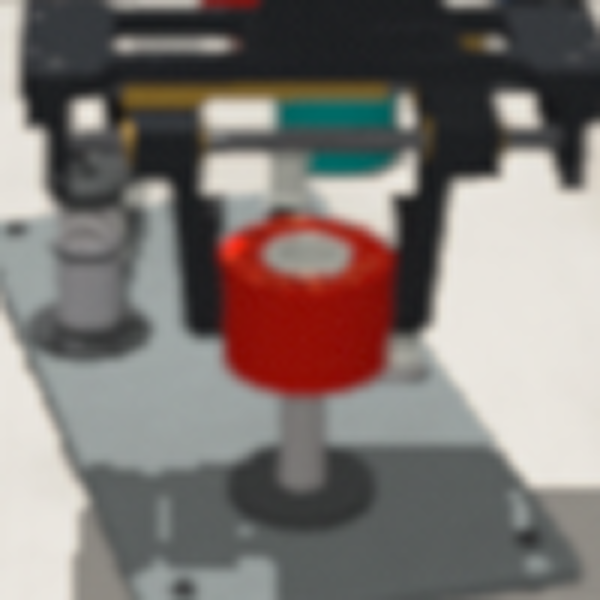

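Call:
{"name": "jog_arm", "arguments": {
  "increments": [
    [160,[0,0,0.006],0],
    [160,[0,0,0.012],0],
    [160,[0,0,0.02],0],
    [160,[0,0,0.028],0],
    [160,[0,0,0.036],0]
  ]
}}

```text
time: 8.05
position: [0.5263, 0.1252, 0.0643]
tcp_rot: [-0.0, 0.705, 0.709, -0.0]
ft_force: [0.7, -0.5, -0.6]
finger_gap: 0.635
```

```bash
python3 - <<'E'
from workcell import arm
from h import *
c=arm.camera("wrist")
go(arm,[.5255,.126,.034],90)
crop(c,320,280,90,4,"pics/m_w.png")
E
```

```text
pos [0.5258 0.1252 0.0635] psi 90.38 | frac [ 0.0017 -0.0004  0.0589] turn 0.0021 rows 0.7 0.1 t 8.1 j [ 0.01  0.33  1.81 -0.    0.99  0.01] gap 0.636 F [-0.9  0.6 -1.8]
```

View pics/m_w.png

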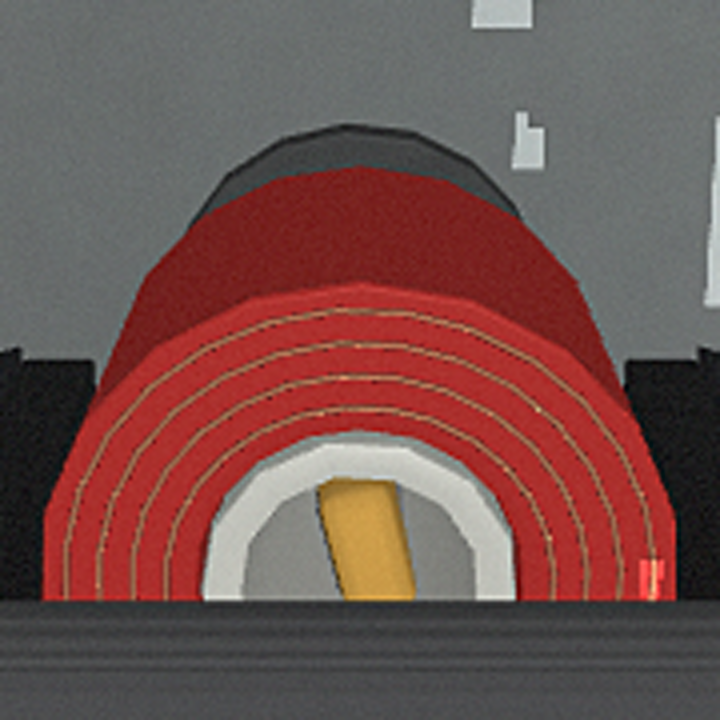

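Call:
{"name": "jog_arm", "arguments": {
  "increments": [
    [160,[0,0,0.012],0],
    [160,[0,0,0.026],0],
    [160,[0,0,0.04],0],
    [160,[0,0,0.052],0],
    [160,[0,0,0.056],0]
  ]
}}

```text
time: 8.52
position: [0.5255, 0.1252, 0.0352]
tcp_rot: [-0.001, 0.705, 0.709, -0.001]
ft_force: [-0.8, -0.1, -1.1]
finger_gap: 0.637
```

Call:
{"name": "jog_arm", "arguments": {
  "increments": [
    [160,[0,0,0.003],0],
    [160,[0,0,0.005],0],
    [160,[0,0,0.006],0],
    [160,[0,0,0.006],0],
    [160,[0,0,0.006],0]
  ]
}}

```text
time: 8.93
position: [0.5267, 0.1252, 0.034]
tcp_rot: [0.0, 0.705, 0.709, 0.0]
ft_force: [0.4, 0.5, -0.5]
finger_gap: 0.634
```

```bash
python3 - <<'E'
from workcell import arm
from h import *
c=arm.camera("wrist");s=arm.camera("side")
go(arm,[.5255,.126,.034],90)
cv2.imwrite("pics/n_w.png",c["image"]);crop(s,332,260,50,6,"pics/n_s.png")
E
```

```text
pos [0.5266 0.1252 0.034 ] psi 90.39 | frac [ 0.0016 -0.0022 -0.    ] turn 0.0021 rows 0.0 0.1 t 9.03 j [0.01 0.39 1.82 0.   0.94 0.01] gap 0.637 F [ 0.3 -0.4 -1.6]
```

View pics/n_w.png

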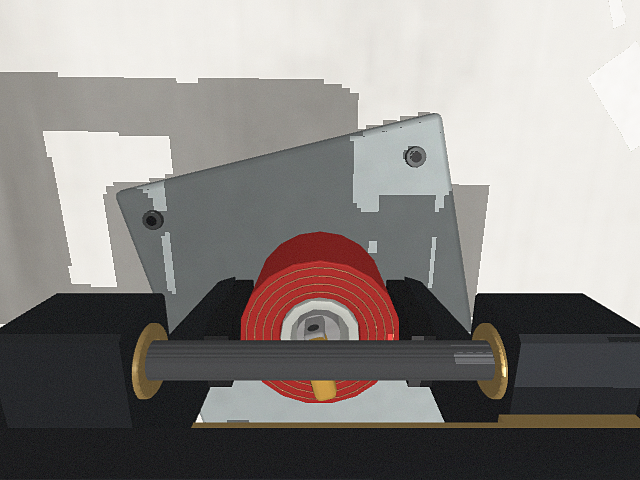

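View pics/n_s.png

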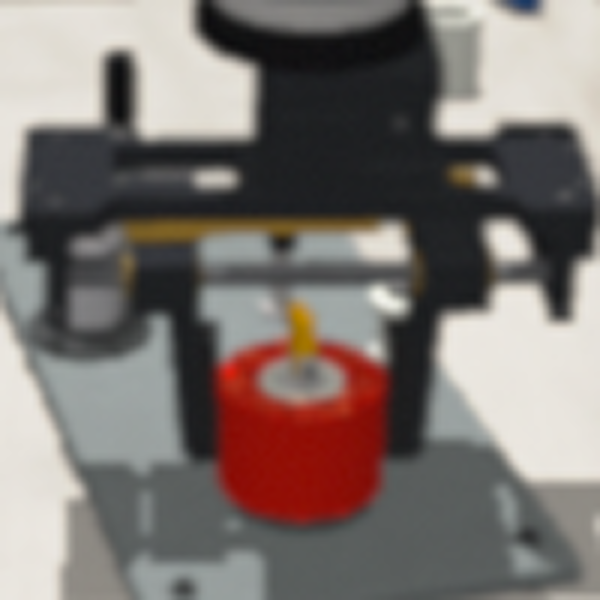

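Call:
{"name": "jog_arm", "arguments": {
  "increments": [
    [160,[0,0,0.002],0],
    [160,[0,0,0.004],0],
    [160,[0,0,0.006],0],
    [160,[0,0,0.008],0],
    [160,[0,0,0.008],0]
  ]
}}

```text
time: 9.45
position: [0.5268, 0.1253, 0.0331]
tcp_rot: [0.0, 0.704, 0.71, -0.0]
ft_force: [-13.9, -1.1, 30.6]
finger_gap: 0.638
```

It is seated: 30 N up at TCP z=0.033. Now I ease off, release and lift.

Call:
{"name": "jog_arm", "arguments": {
  "increments": [
    [160,[0,0,-0.005],0],
    [80,[0,0,-0.006],0],
    [20,[0,0,-0.006],0],
    [20,[0,0,-0.006],0],
    [20,[0,0,-0.006],0]
  ]
}}

```text
time: 9.87
position: [0.5262, 0.1252, 0.0323]
tcp_rot: [-0.0, 0.705, 0.709, -0.0]
ft_force: [-0.9, 0.6, -0.5]
finger_gap: 0.89
```

Call:
{"name": "jog_arm", "arguments": {
  "increments": [
    [20,[0,0,-0.04],0],
    [20,[0,0,-0.1],0],
    [20,[0,0,-0.16],0],
    [20,[0,0,-0.2],0],
    [20,[0,0,-0.2],0]
  ]
}}

```text
time: 10.28
position: [0.5295, 0.1253, 0.1372]
tcp_rot: [0.003, 0.705, 0.71, 0.003]
ft_force: [1.1, -0.6, 0.4]
finger_gap: 0.927
```

```bash
python3 - <<'E'
from workcell import arm
from h import *
c=arm.camera("wrist")
c=arm.camera("wrist");s=arm.camera("side")
go(arm,[.5255,.126,.15],193.7)
cv2.imwrite("pics/o_w.png",c["image"]);crop(s,332,260,50,6,"pics/o_s.png")
E
```

```text
pos [0.5258 0.1252 0.1317] psi 90.38 | frac [ 0.0017 -0.0006 -0.0366] turn -0.574 rows 0.4 14.4 t 10.43 j [ 0.01  0.23  1.78 -0.    1.13  0.01] gap 0.921 F [ 0.4  0.  -0.2]
```

View pics/o_w.png

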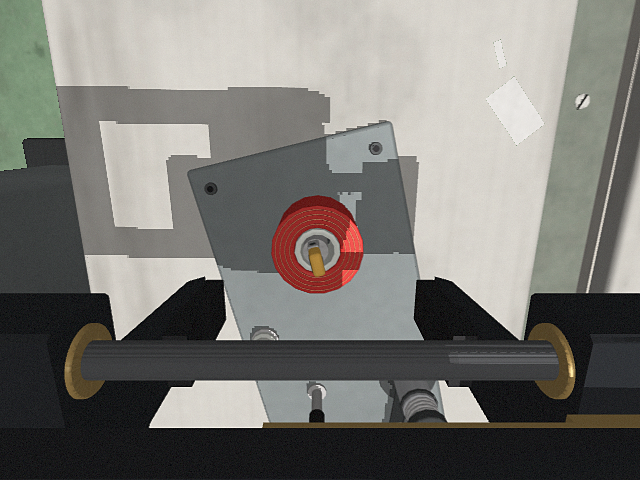

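View pics/o_s.png

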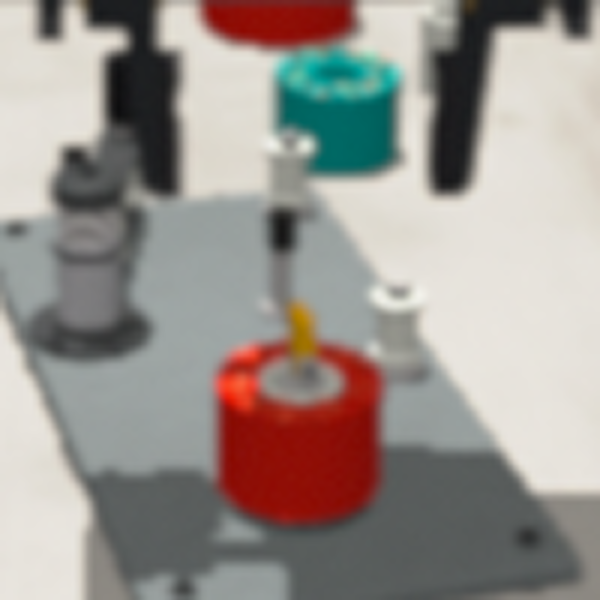

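Call:
{"name": "jog_arm", "arguments": {
  "increments": [
    [255,[0,-0.012,0],-0.038],
    [255,[0,-0.024,0],-0.076],
    [255,[-0.005,-0.036,0],-0.114],
    [255,[-0.01,-0.048,0],-0.152],
    [255,[-0.013,-0.058,0],-0.19]
  ],
  "grip_force": 20
}}

```text
time: 10.85
position: [0.4955, 0.1183, 0.1303]
tcp_rot: [-0.002, 0.462, 0.887, -0.001]
ft_force: [-0.2, -0.4, 1.0]
finger_gap: 0.566
```

Call:
{"name": "jog_arm", "arguments": {
  "increments": [
    [255,[0,0,0],-0.038],
    [255,[0,0,0],-0.076],
    [255,[0,0,0],-0.114],
    [255,[0,0,0],-0.152],
    [255,[0,0,0],-0.19]
  ]
}}

```text
time: 11.27
position: [0.4959, 0.1185, 0.1304]
tcp_rot: [-0.002, 0.181, 0.983, -0.0]
ft_force: [0.3, -0.1, -0.9]
finger_gap: 0.192
```

Call:
{"name": "jog_arm", "arguments": {
  "increments": [
    [255,[0,0,0],-0.038],
    [255,[0,0,0],-0.076],
    [255,[0,0,0],-0.114],
    [255,[0,0,0],-0.152],
    [255,[0,0,0],-0.194]
  ]
}}

```text
time: 11.68
position: [0.4959, 0.1185, 0.1303]
tcp_rot: [-0.002, -0.119, 0.993, 0.0]
ft_force: [0.1, 0.4, -0.3]
finger_gap: 0.002
```

```bash
python3 - <<'E'
from workcell import arm
from h import *
c=arm.camera("wrist");c=arm.camera("wrist")
go(arm,[.4964,.1187,.078],193.7)
cv2.imwrite("pics/p_w.png",c["image"])
E
```

```text
pos [0.496  0.1185 0.1306] psi -166.62 | frac [-0.0012  0.0002  0.1053] turn -0.0018 rows 1.3 0.0 t 11.78 j [ 0.    0.17  1.86 -0.    1.12 -1.8 ] gap 0.006 F [-1.4  0.4 -0.5]
```

View pics/p_w.png

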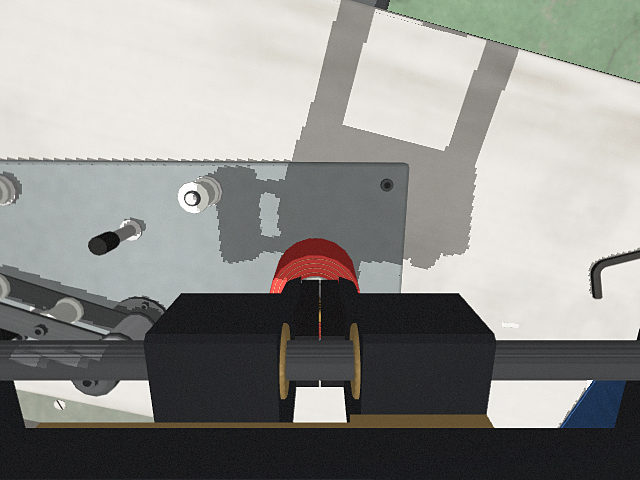

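Call:
{"name": "jog_arm", "arguments": {
  "increments": [
    [255,[0,0,0.05],0],
    [255,[0,0,0.09],0],
    [255,[0,0,0.107],0],
    [255,[-0.01,0,0.107],0],
    [255,[-0.02,0,0.107],0]
  ]
}}

```text
time: 12.2
position: [0.5069, 0.1209, 0.0786]
tcp_rot: [-0.001, -0.115, 0.993, 0.0]
ft_force: [-0.2, 0.1, 0.6]
finger_gap: 0.004
```

Call:
{"name": "jog_arm", "arguments": {
  "increments": [
    [255,[-0.008,0,0],0],
    [255,[-0.016,0,0],0],
    [255,[-0.024,0,0],0],
    [255,[-0.032,0,0],0],
    [255,[-0.04,0,0],0]
  ]
}}

```text
time: 12.62
position: [0.5272, 0.1256, 0.0797]
tcp_rot: [0.0, -0.116, 0.993, -0.0]
ft_force: [-0.8, -0.2, 0.5]
finger_gap: 0.002
```

```bash
python3 - <<'E'
from workcell import arm
from h import *
s=arm.camera("side");crop(s,332,260,50,7,"pics/q_s.png")
go(arm,[.5255+.9715*.014,.1258+.2368*.014,.070],193.7)
E
```

```text
pos [0.528  0.1256 0.0798] psi -166.71 | frac [-0.0232  0.0017  0.0196] turn -0.0023 rows 0.4 0.1 t 12.67 j [ 0.01  0.31  1.81  0.    1.02 -1.79] gap 0.01 F [-1.1 -0.8  0.6]
```

View pics/q_s.png

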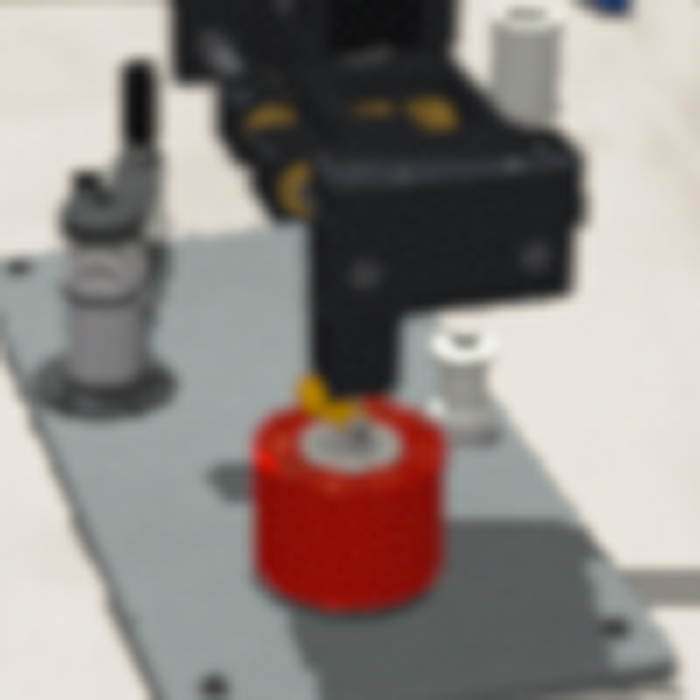

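Call:
{"name": "jog_arm", "arguments": {
  "increments": [
    [255,[-0.01,0.001,0],0],
    [255,[-0.02,0.001,0],0],
    [255,[-0.026,0.001,0.006],0],
    [255,[-0.026,0.001,0.012],0],
    [255,[-0.026,0.001,0.018],0]
  ]
}}

```text
time: 13.08
position: [0.5397, 0.1289, 0.0701]
tcp_rot: [0.0, -0.116, 0.993, -0.0]
ft_force: [1.0, -0.4, 0.4]
finger_gap: 0.005
```

Call:
{"name": "jog_arm", "arguments": {
  "increments": [
    [255,[0,0,0.002],0],
    [255,[0,0,0.004],0],
    [255,[0,0,0.006],0],
    [255,[0,0,0.007],0],
    [255,[0,0,0.007],0]
  ]
}}

```text
time: 13.5
position: [0.5398, 0.129, 0.0696]
tcp_rot: [0.001, -0.116, 0.993, -0.0]
ft_force: [-8.8, -0.2, 25.1]
finger_gap: 0.005
```

```bash
python3 - <<'E'
from workcell import arm
from h import *
s=arm.camera("side");crop(s,332,260,50,7,"pics/r_s.png")
go(arm,[.5255+.9715*.014,.1258+.2368*.014,.069],193.7)
E
```

```text
pos [0.5398 0.129  0.0696] psi -166.67 | frac [0.0013 0.0006 0.0011] turn -0.002 rows 0.0 0.1 t 13.55 j [ 0.02  0.35  1.78 -0.    1.01 -1.78] gap 0.01 F [-8.6 -2.1 24.3]
```

View pics/r_s.png

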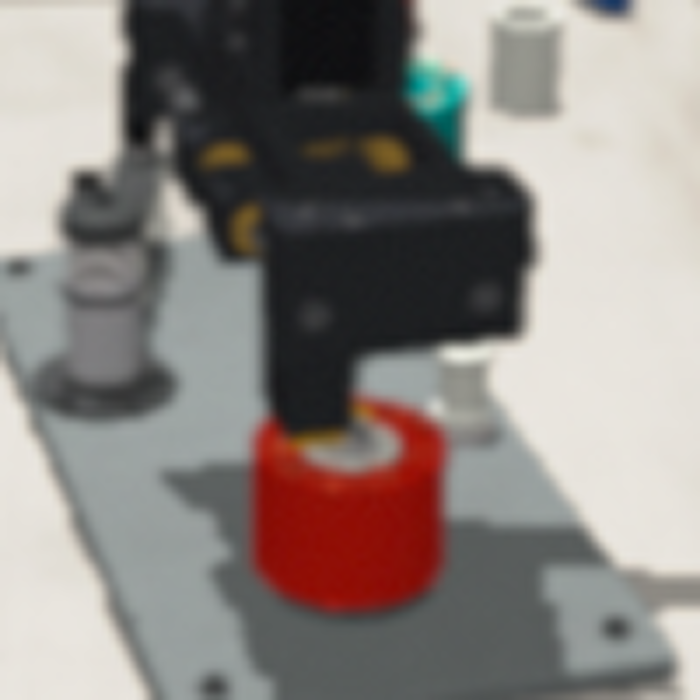

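Catch pressed flat: tip stopped at z=0.0696 with 25 N. I lift, check it, and head for the knob.

Call:
{"name": "jog_arm", "arguments": {
  "increments": [
    [255,[0,0,-0.05],0],
    [255,[0,0,-0.12],0.01],
    [255,[0,0,-0.19],0.045],
    [200,[0,0,-0.24],0.083],
    [150,[0,0,-0.26],0.12]
  ]
}}

```text
time: 13.97
position: [0.5409, 0.129, 0.2009]
tcp_rot: [0.003, 0.075, 0.997, 0.0]
ft_force: [0.3, -0.1, 0.6]
finger_gap: 0.131
```

```bash
python3 - <<'E'
from workcell import arm
from h import *
s=arm.camera("side");crop(s,332,260,50,7,"pics/s_s.png")
go(arm,[.5895,-.097,.2],84.5)
E
```

```text
pos [0.5412 0.129  0.2013] psi 170.99 | frac [-0.1661 -0.4314  0.0032] turn 0.4805 rows 5.5 12.1 t 14.02 j [ 0.02  0.17  1.7   0.    1.27 -1.39] gap 0.174 F [ 0.6 -0.7  1.5]
```

View pics/s_s.png

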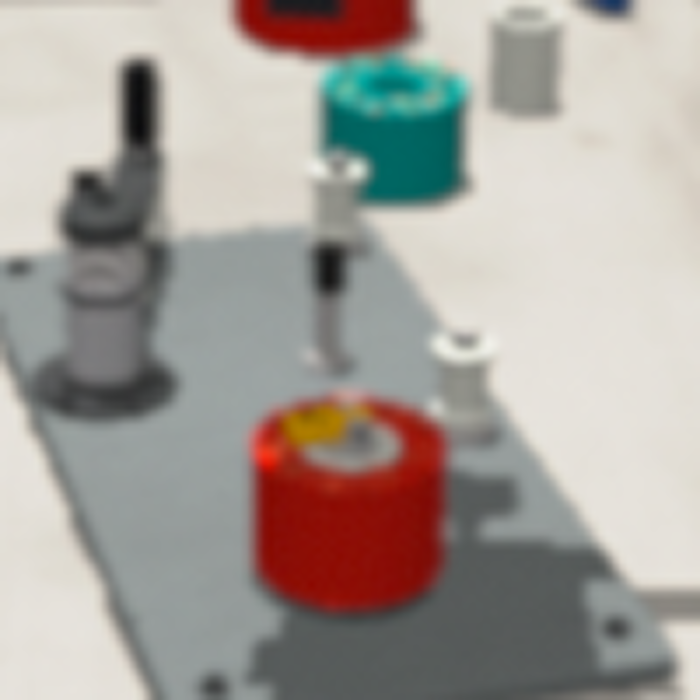

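The catch lies flat on the reel (crop (318,425), yellow). On to the knob.

Call:
{"name": "jog_arm", "arguments": {
  "increments": [
    [120,[-0.02,-0.06,0],0.038],
    [100,[-0.045,-0.12,0],0.076],
    [80,[-0.07,-0.18,0],0.114],
    [80,[-0.09,-0.24,0],0.152],
    [80,[-0.11,-0.3,0],0.19]
  ]
}}

```text
time: 14.43
position: [0.5713, -0.0287, 0.1952]
tcp_rot: [-0.001, 0.364, 0.932, -0.0]
ft_force: [1.2, -0.8, 0.8]
finger_gap: 0.553
```

```bash
python3 - <<'E'
from workcell import arm
from h import *
go(arm,[.5895,-.097,.2],84.5)
E
```

```text
pos [ 0.5713 -0.0287  0.1952] psi 137.35 | frac [-0.1194 -0.0758 -0.0098] turn 0.2936 rows 1.7 7.4 t 14.43 j [-0.26  0.22  1.66 -0.    1.27 -1.08] gap 0.553 F [ 1.2 -0.8  0.8]
```

Call:
{"name": "jog_arm", "arguments": {
  "increments": [
    [80,[-0.03,-0.02,-0.005],0.037],
    [80,[-0.06,-0.04,-0.01],0.074],
    [80,[-0.09,-0.06,-0.01],0.111],
    [80,[-0.12,-0.076,-0.01],0.148],
    [80,[-0.12,-0.076,-0.01],0.185]
  ]
}}

```text
time: 14.85
position: [0.5904, -0.0989, 0.2001]
tcp_rot: [-0.0, 0.616, 0.787, -0.001]
ft_force: [-0.4, -0.4, -0.1]
finger_gap: 0.685
```

Call:
{"name": "jog_arm", "arguments": {
  "increments": [
    [80,[0,0,0],0.037],
    [80,[0,0,0],0.074],
    [80,[0,0,0],0.108],
    [80,[0,0,0],0.108],
    [80,[0,0,0],0.108]
  ]
}}

```text
time: 15.27
position: [0.5899, -0.0958, 0.2004]
tcp_rot: [-0.001, 0.737, 0.676, -0.0]
ft_force: [0.1, 0.3, -0.6]
finger_gap: 0.689
```

```bash
python3 - <<'E'
from workcell import arm
from h import *
c=arm.camera("wrist");s=arm.camera("side");cv2.imwrite("pics/t_w.png",c["image"]);crop(s,300,235,45,8,"pics/t_s.png")
go(arm,[.5895,-.097,.2],84.5)
E
```

```text
pos [ 0.5901 -0.0958  0.2009] psi 85.0 | frac [-0.0024 -0.0011  0.0018] turn 0.0028 rows 0.0 0.1 t 15.37 j [-0.36  0.27  1.58 -0.    1.29 -0.27] gap 0.685 F [ 0.6  0.9 -0.1]
```

View pics/t_w.png

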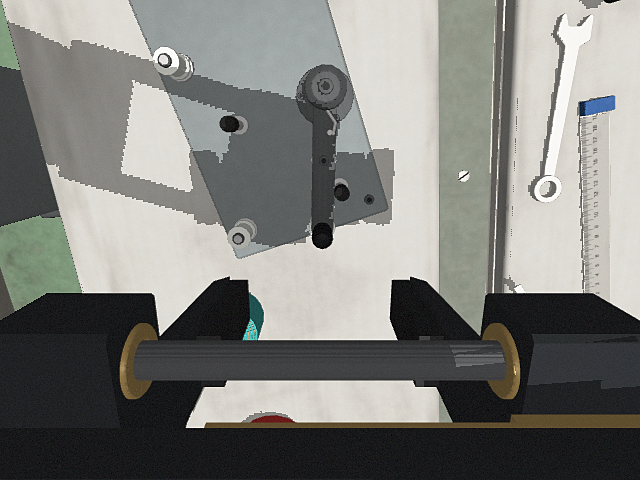

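View pics/t_s.png

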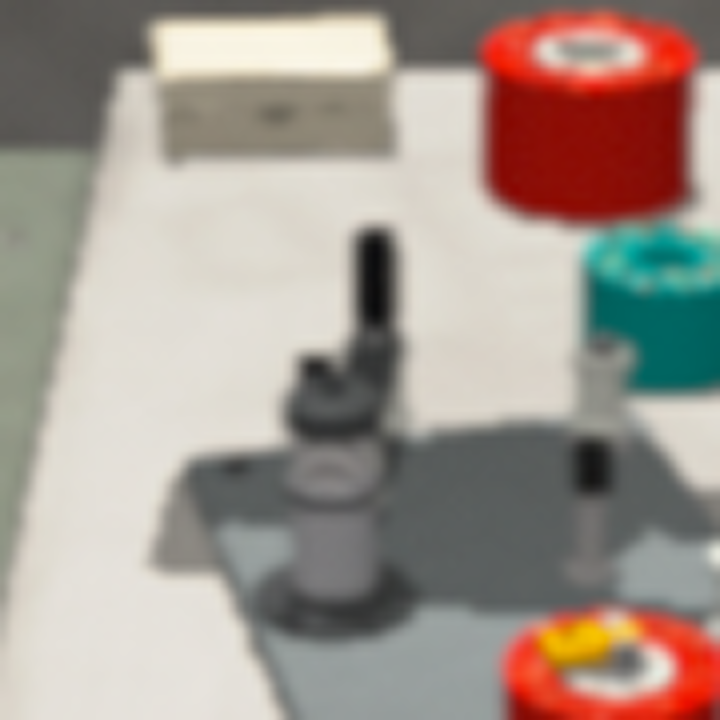

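```bash
python3 - <<'E'
from workcell import arm
from h import *
c=arm.camera("wrist");s=arm.camera("side")
im=cv2.cvtColor(c["image"],cv2.COLOR_BGR2GRAY); crop(c,322,240,22,16,"pics/u.png")
k=plane(c,321.5,235.5,.089);pv=plane(c,324.5,87,.086)
print("knob w",k,"pivot w",pv,np.linalg.norm((k-pv)[:2]),np.degrees(np.arctan2(*(k-pv)[1::-1])))
print("tri knob",tri([ray(c,321.5,235.5),ray(s,301.5,219.2)]), "far post",plane(c,230,124,.059))
go(arm,[k[0],k[1],.062],84.5)
E
```

```text
knob w [ 0.59147249 -0.0967404   0.089     ] pivot w [0.60196904 0.00256974 0.086     ] 0.09986330810786767 -96.03345458271485
tri knob (array([ 0.59111362, -0.09684328,  0.08866221]), [np.float64(0.00035266766113145744), np.float64(0.0003526676611315658)]) far post [ 0.53074314 -0.01378474  0.059     ]
pos [ 0.5904 -0.0959  0.2013] psi 84.91 | frac [-0.0015  0.0025  0.2787] turn 0.0023 rows 3.3 0.1 t 15.47 j [-0.36  0.27  1.58 -0.    1.29 -0.27] gap 0.685 F [-0.  -0.3 -0.6]
```

View pics/u.png

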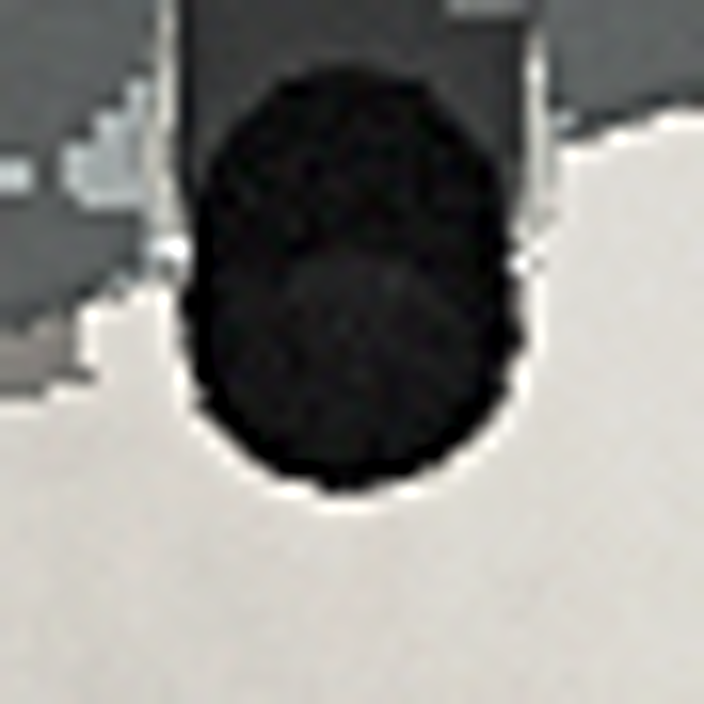

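Call:
{"name": "jog_arm", "arguments": {
  "increments": [
    [100,[-0.004,0.001,0.07],0],
    [100,[-0.004,0.001,0.14],0],
    [100,[-0.004,0.001,0.21],0],
    [100,[-0.004,0.001,0.24],0],
    [100,[-0.004,0.001,0.24],0]
  ],
  "grip_force": 30
}}

```text
time: 15.88
position: [0.5875, -0.0968, 0.0769]
tcp_rot: [-0.004, 0.738, 0.675, -0.002]
ft_force: [-0.5, 1.2, -0.7]
finger_gap: 0.609
```

```bash
python3 - <<'E'
from workcell import arm
from h import *
c=arm.camera("wrist");c=arm.camera("wrist");cv2.imwrite("pics/v_w.png",c["image"])
go(arm,[.5907,-.098,.063],84.5)
E
```

```text
pos [ 0.5908 -0.098   0.0817] psi 84.83 | frac [-0.     -0.0003  0.0375] turn 0.0018 rows 0.4 0.0 t 15.98 j [-0.36  0.41  1.66 -0.    1.07 -0.27] gap 0.604 F [ 0.1 -0.5  0.6]
```

View pics/v_w.png

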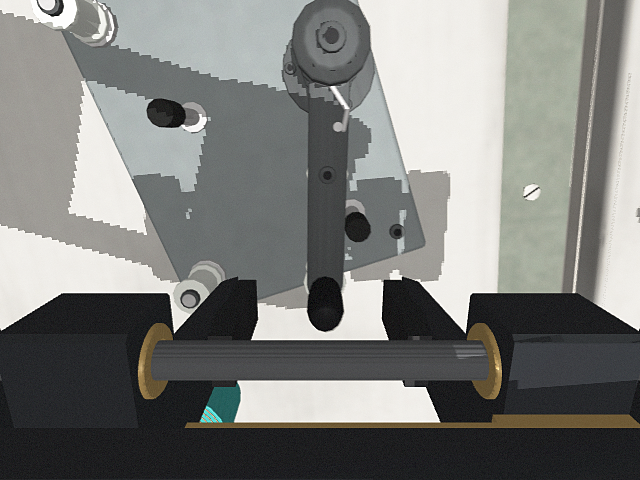

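Call:
{"name": "jog_arm", "arguments": {
  "increments": [
    [100,[0,0,0.015],0],
    [100,[0,0,0.03],0],
    [100,[0,0,0.037],0],
    [100,[0,0,0.037],0],
    [160,[0,0,0.037],0]
  ]
}}

```text
time: 16.4
position: [0.5909, -0.098, 0.0633]
tcp_rot: [0.0, 0.739, 0.674, 0.0]
ft_force: [-0.3, 0.6, 0.6]
finger_gap: 0.551
```

Call:
{"name": "jog_arm", "arguments": {
  "increments": [
    [255,[0,0,0],0],
    [255,[0,0,0],0],
    [255,[0,0,0],0],
    [255,[0,0,0],0],
    [255,[0,0,0],0]
  ]
}}

```text
time: 16.82
position: [0.591, -0.0981, 0.0634]
tcp_rot: [0.0, 0.739, 0.674, 0.0]
ft_force: [1.8, -0.2, -0.7]
finger_gap: 0.176
```

```bash
python3 - <<'E'
from workcell import arm
from h import *
c=arm.camera("wrist");crop(c,320,290,90,5,"pics/w_w.png")
go(arm,[.5907,-.098,.063],84.5)
E
```

```text
pos [ 0.5913 -0.0981  0.0634] psi 84.77 | frac [ 0.0002 -0.0012  0.0009] turn 0.0015 rows 0.0 0.0 t 16.87 j [-0.36  0.44  1.66  0.    1.04 -0.27] gap 0.172 F [2.2 0.2 0. ]
```

View pics/w_w.png

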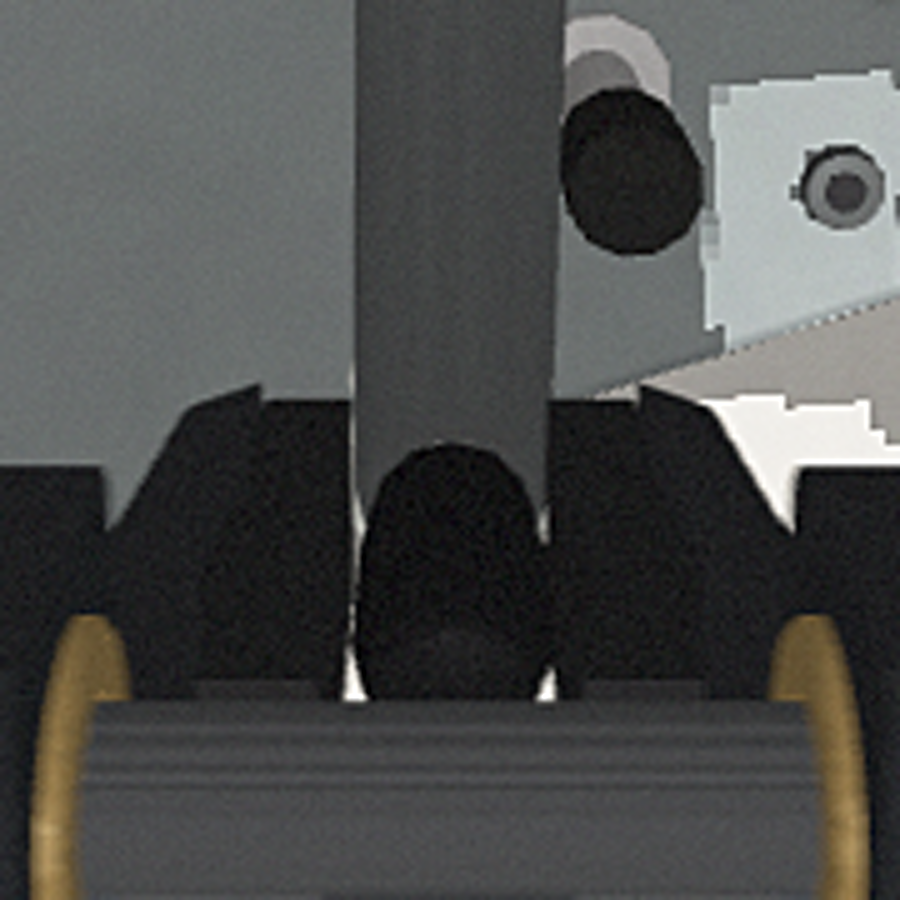

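Call:
{"name": "jog_arm", "arguments": {
  "increments": [
    [255,[0.0008,-0.0183,0],0.0278],
    [255,[0.0032,-0.0365,0],0.0556],
    [255,[0.0072,-0.0544,0],0.0833],
    [255,[0.0127,-0.0718,0],0.1111],
    [255,[0.0197,-0.0888,0],0.1389]
  ]
}}

```text
time: 17.28
position: [0.5487, -0.0835, 0.0634]
tcp_rot: [0.001, 0.868, 0.496, 0.002]
ft_force: [8.0, 4.7, -5.1]
finger_gap: 0.174
```

```bash
python3 - <<'E'
from workcell import arm
from h import *
th=np.radians(-95.2-60); P=np.array([.5912,-.0981])-.105*np.array([np.cos(np.radians(-95.2)),np.sin(np.radians(-95.2))]); e=P+.105*np.array([np.cos(th),np.sin(th)]); print(P,e)
go(arm,[*e,.063],24.8); q=arm.observe()["position"][:2]-P; print(np.linalg.norm(q),np.degrees(np.arctan2(q[1],q[0])))
E
```

```text
[0.60071642 0.00646786] [ 0.50539979 -0.03757461]
pos [ 0.5487 -0.0835  0.0634] psi 59.48 | frac [ 0.0352 -0.1213  0.0006] turn 0.1927 rows 1.5 4.8 t 17.28 j [-0.37  0.36  1.78  0.    1.    0.17] gap 0.174 F [ 8.   4.7 -5.1]
0.10396615612953791 -120.02396082971329
```

Call:
{"name": "jog_arm", "arguments": {
  "increments": [
    [255,[0.0008,-0.0183,0],0.0278],
    [255,[0.0032,-0.0365,0],0.0556],
    [255,[0.0072,-0.0544,0],0.0833],
    [255,[0.0127,-0.0718,0],0.1111],
    [255,[0.0197,-0.0888,0],0.1389]
  ]
}}

```text
time: 17.7
position: [0.5173, -0.0528, 0.0636]
tcp_rot: [0.001, 0.955, 0.296, 0.004]
ft_force: [17.8, 4.6, -14.5]
finger_gap: 0.172
```

```bash
python3 - <<'E'
from workcell import arm
from h import *
P=np.array([.6007,.0065]); go(arm,[.5054,-.0376,.063],24.8); q=arm.observe()["position"][:2]-P; print(np.linalg.norm(q),np.degrees(np.arctan2(q[1],q[0])))
E
```

```text
pos [ 0.5173 -0.0528  0.0636] psi 34.45 | frac [-0.0024 -0.0384  0.001 ] turn 0.0536 rows 0.5 1.3 t 17.7 j [-0.33  0.29  1.87  0.    0.97  0.64] gap 0.172 F [ 17.8   4.6 -14.5]
0.10233578722355996 -144.61220757367076
```

Call:
{"name": "jog_arm", "arguments": {
  "increments": [
    [255,[0.0025,-0.0092,0.001],0.0139],
    [255,[0.0035,-0.0183,0.001],0.0278],
    [255,[0.005,-0.0275,0.001],0.0417],
    [255,[0.0062,-0.0365,0.001],0.0556],
    [255,[0.0062,-0.0365,0.001],0.0556]
  ]
}}

```text
time: 18.12
position: [0.5097, -0.0383, 0.0636]
tcp_rot: [0.003, 0.977, 0.213, 0.004]
ft_force: [11.6, -6.7, -10.4]
finger_gap: 0.168
```

```bash
python3 - <<'E'
from workcell import arm
from h import *
P=np.array([.6007,.0065]); go(arm,[.5054,-.0376,.063],24.8); q=arm.observe()["position"][:2]-P; print(np.linalg.norm(q),np.degrees(np.arctan2(q[1],q[0])))
c=arm.camera("wrist");s=arm.camera("side");cv2.imwrite("pics/x_w.png",c["image"]);crop(s,310,245,50,7,"pics/x_s.png")
F=arm.observe()["ft_force"];print(F,"in tool",rot(arm.observe()["tcp_rot"]).T@F)
E
```

```text
pos [ 0.5097 -0.0383  0.0636] psi 24.65 | frac [-0.0072 -0.0048  0.0011] turn -0.0008 rows 0.1 0.0 t 18.12 j [-0.31  0.27  1.9  -0.    0.96  0.83] gap 0.168 F [ 11.6  -6.7 -10.4]
0.10145873710155957 -153.8079309027504
[ 11.51849765  -6.50538468 -10.01219457] in tool [ 7.68199294 10.66570567 10.12272519]
```

View pics/x_w.png

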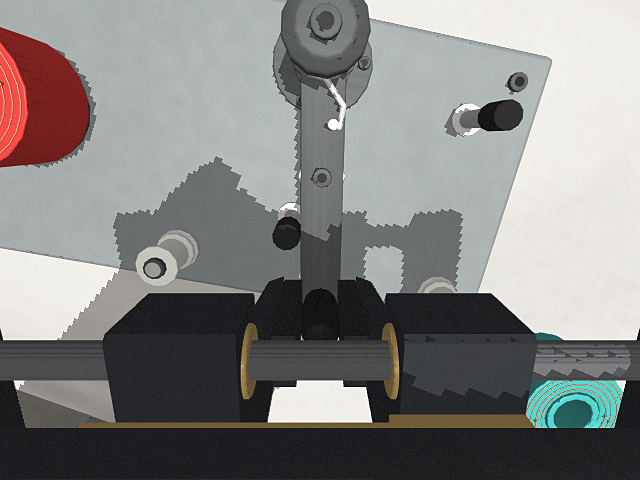

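View pics/x_s.png

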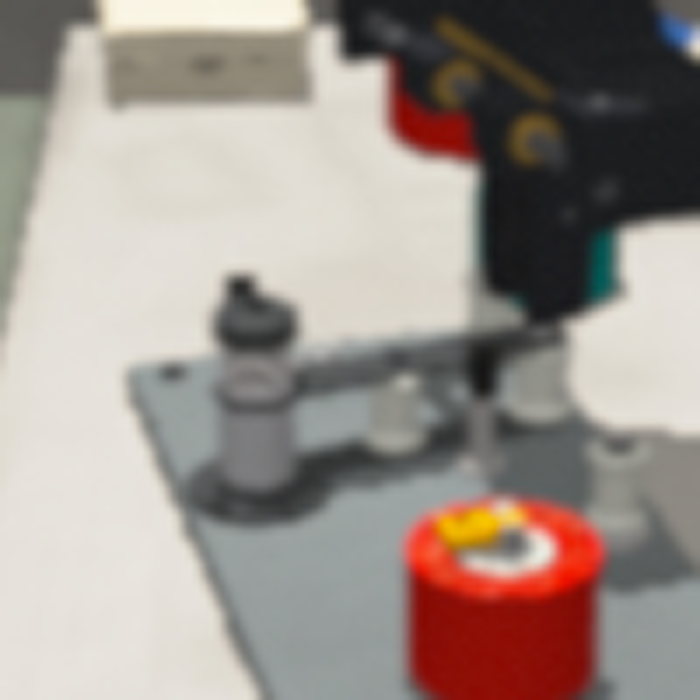

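Call:
{"name": "jog_arm", "arguments": {
  "increments": [
    [255,[0.0015,-0.003,0.001],0.003],
    [255,[0.002,-0.006,0.002],0.006],
    [255,[0.002,-0.006,0.002],0.006],
    [255,[0.002,-0.006,0.002],0.006],
    [255,[0.002,-0.006,0.002],0.006]
  ]
}}

```text
time: 18.63
position: [0.5096, -0.0378, 0.0634]
tcp_rot: [0.004, 0.979, 0.205, 0.003]
ft_force: [5.6, -16.8, -3.5]
finger_gap: 0.172
```

```bash
python3 - <<'E'
from workcell import arm
from h import *
P=np.array([.6007,.0065]); st=arm.observe(); q=st["position"][:2]-P; print(st["position"],psi(st),np.linalg.norm(q),np.degrees(np.arctan2(q[1],q[0])))
c=arm.camera("wrist");crop(c,310,230,70,6,"pics/y_w.png")
F=st["ft_force"];print(F,"in tool",rot(st["tcp_rot"]).T@F)
E
```

```text
[ 0.50957952 -0.03780427  0.06343297] 23.69725486379544 0.10132033402488652 -154.07021889049201
[  5.63451653 -16.83701028  -3.54039644] in tool [-1.62220472 17.64567542  3.7102142 ]
```

View pics/y_w.png

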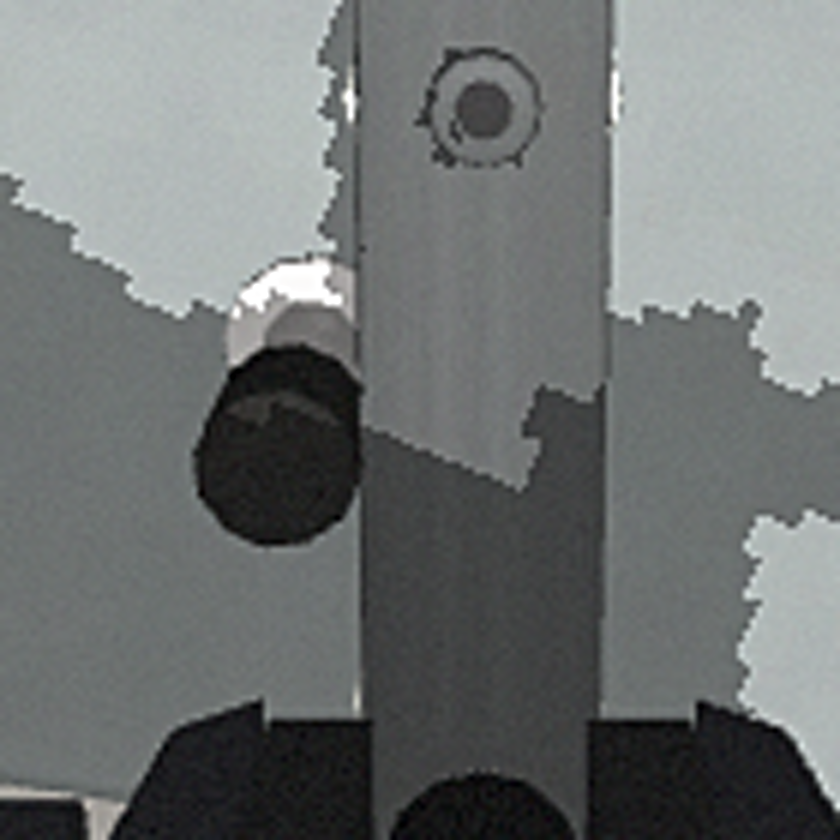

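The arm touches the rubber sleeve (crop (360,430)). The last 3 mm of command moved it only 0.5 mm while the tangential force rose from 10.7 to 17.6 N, so it is at the far stop. I hold one more call, make a last check and hand in.

Call:
{"name": "jog_arm", "arguments": {
  "increments": [
    [255,[0,0,0],0],
    [255,[0,0,0],0],
    [255,[0,0,0],0],
    [255,[0,0,0],0],
    [255,[0,0,0],0]
  ]
}}

```text
time: 19.1
position: [0.5096, -0.0378, 0.0634]
tcp_rot: [0.004, 0.979, 0.205, 0.003]
ft_force: [6.3, -16.4, -2.5]
finger_gap: 0.172
```

```bash
python3 - <<'E'
from workcell import arm
from h import *
s=arm.camera("side");cv2.imwrite("pics/z_s.png",cv2.resize(s["image"][170:330,240:400],None,fx=4,fy=4)[:600])
st=arm.observe();print(st["time"],st["position"],st["ft_force"],st["finger_gap"])
E
```

```text
19.15 [ 0.50960696 -0.03782575  0.06345472] [  6.36749825 -16.95666881  -3.2817204 ] 0.17327062135815674
```

View pics/z_s.png

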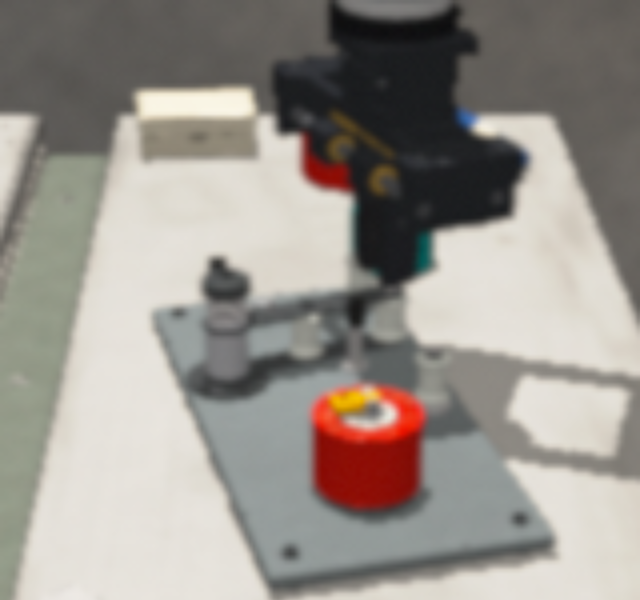

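The last picture shows the reel fully down at (370,445) with the catch flat at (350,403), and the tension arm at its far stop, held by the gripper.

```bash
python3 - <<'E'
from workcell import arm
print(arm.job_done())
E
```

```text
the job is handed in; nothing more can be done
None
```

The unwinder is reloaded and the job is handed in at about 19 s; no verdict was reported.

- **Reel:** I put the smaller red reel on the spindle and pressed it onto its seat. It met about 30 N with the fingertips at z = 0.033 m, the height expected for a fully seated reel.
- **Catch:** I folded the yellow catch flat over the reel. The fingers stopped at z = 0.0696 m, the expected height for the flat blade, and the side view shows it lying flat.
- **Tension arm:** I swung the knob round and am holding it against the far stop. The last 3 mm of commanded push moved it only 0.5 mm while the push force rose from about 11 to 17.6 N. The arm is seen touching the sleeve, and the pose and force stayed steady over a further 0.5 s.

**Checks that disagreed or were not made:**
- The top camera read about 6 mm short in y, so I relied on the wrist and side cameras. Those two also differed by about 1–3 mm, which the bore clearance absorbed.
- The knob angle worked out from the fingertip position was 58.9° instead of 60°. My pivot estimate is only good to a few millimetres, so I judged the stop by contact and force.
- I touched nothing else, but I took no final picture of the empty core or the hexagon key. The label box is where it was in the last side view.

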